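# Make a concho die ready: load the blank and gauge the guide tube

## Robot

A 7-joint arm with a two-finger parallel gripper is mounted at the origin on the work surface. World frame = base frame: x ahead of the robot, y to its left, z up, the work surface at z = 0. Lengths are in mm, angles in rad, forces in N, time in s.
With the tool pointing down it reaches from about 400 to 875 mm from the base axis. Payload 19.3 kg.
Tool frame: the origin (TCP) lies between the finger pads; the fingertips stand 8 mm ahead of it and the grasp point (between the pads) lies 11 mm behind it; y points along the fingers, x is the direction in which the jaws open and shut, and the axes are right-handed (so a half turn about y gives the same grasp; the last joint's range is limited). The gripper opens to 85 mm and grips with 20 to 120 N. Pads are 22 mm wide; open, the fingers measure 114 mm over their backs; the gripper's body (76 mm by 85 mm) begins 54 mm behind the grasp point. The pads swing forward as they close: fully open they stand 13 mm farther back than shut.
Start: joints at [-1.406, 0.521, -0.036, 1.599, 0.021, 1.021, -0.113], TCP at [145.425, 607.837, 239.291] pointing down, gripper open.
Joint ranges: [-2.91, 2.91], [-0.3, 2.13], [-1.5, 1.42], [0.17, 2.43], [-1.26, 4.41], [0.16, 1.93], [-2.52, 2.52]. Speed limits (rad/s): [1.89, 1.89, 2.39, 2.39, 3.01, 3.01, 3.01].

## Interface

Orientations are given as a unit quaternion [x, y, z, w].
In Python, from cell import telemetry, eyes, workorder gives the robot as it stands.
- The arm moves only by the tool send_rows, never from a script. Its argument "increments" is one flat list of numbers, 6 for each row, row after row: the shift along the tool's x, y, z in mm, then the turn, a rotation vector about the tool's x, y, z in rad. A call has 1 to 8 rows; each row shifts and turns the commanded pose from where the row before left it, along the tool's axes as they then stand; what a row does not reach is not made up. A row lasts 1/8 s, in which the tool goes at most 62.5 mm and 10.7 degrees, less where a joint would pass 70% of its speed; a pose out of reach is approached as far as the arm can. A call with a gripper value outside its range is refused whole. "hand" is the gripper's target within -1 to 1 (shut at 1, half-way at 0, fully open at -1), set as the call begins (left out, the last holds). The fingers move at their own pace and stop on an object; the grip force is fixed at half the most. Time passes only in rows, so rows that do not move let the fingers close. It gives the time, the measured TCP pose, the force and the opening at its end, in the units of the state.
- telemetry.observe(): the state, without advancing time (a new reading comes with each control period).
- eyes.capture(name): name is "scene" or "top" or "wrist"; returns a dict with "image" (480x640x3 uint8, red, green, blue), "K" (3x3 intrinsics, pixels), "R" (3x3) and "t" (3): a world point X has camera coordinates R X + t; the wrist camera has in their place "mount" (4x4, takes a point from camera to tool coordinates, whose origin is the TCP and whose axes are the tool frame's). Camera axes: x right, y down, z forward; pixel columns grow to the right and rows downward; lengths in mm; the calibration is good to about 2 mm. A picture is of the moment at which its call begins: read the wrist's pose just before it. There is no depth.
- workorder.hand_in(): hands the job in, once; it reports no verdict.
The state is a dict: "clock": time; "joint_pos": joint angles; "dq": joint speeds; "joint_efforts": joint torques, N m; "tool_pos": TCP position; "tool_rot": TCP orientation; "ft_force": force on the tool from outside, world axes, zero at the start; "torque": the same for the moment, N m; "finger_gap": opening from 0.0 (shut) to 1.0 (fully open).
Only numpy, scipy, OpenCV 4.12 (cv2) and the standard library are available. Lean on these libraries where they do the work, as an engineer would, in place of code of your own. Each camera call takes 0.05 s, during which the arm holds its last target.

## Task

Make the concho die ready for the press: first put the round blank into the round cavity of the die, so that it lies flat on the bottom, and let go of it. Then take the gauge rod by its handle, push it tip first into the die's slanting guide tube until the collar stops on the mouth of the tube, draw it right out again, and hold it level with its tip over the middle of the white tile, about 12 cm above the bench, so that the tip can be read. Finish while still holding the rod there in the gripper, steady and touching nothing else, and leave the square blank and the other things on the bench where they are.

Things in the scene. Friction and masses are not known exactly. Their poses are not given: they have to be found in the camera images.
- blank_center (a point): the round blank: a brass disc 48 mm across, 6 mm thick, flat on the bench, with an upright round stud 12 mm across standing 26 mm up from its middle (32 mm high in all), by which it is best gripped. This point is on its axis, 16 mm above its underside; z up along the stud. 0.08 to 0.15 kg
- square_center (a point): the square blank, to be left alone: a brass plate 48 x 48 x 6 mm with the same stud 12 mm across and 26 mm high. This point is on its axis, 16 mm above its underside
- die: fixed steel die block, 120 mm (its x) by 240 mm (its y), 50 mm high; origin: centre of its underside; z up. Its flat top has two cavities 6 mm deep: a round one 51 mm across at x, y = (0, -85) mm and a square one 51 x 51 mm at (0, -15) mm. The slanting guide tube stands on a bracket on the top at its +y end (y = 85 mm)
- round_cavity (a point): centre of the floor of the round cavity, 44 mm above the bench, 6 mm below the block's top. The cavity is 51 mm across
- guide_tube: steel guide tube on the die: 32 mm outside, 15 mm bore, bore 99 mm deep and closed below. Origin: centre of its mouth, in the plane of the rim, 105 mm above the bench. Its z axis is the bore's axis and points out of the mouth: 20 degrees above level, towards the die's +x (away from the robot)
- tube_mouth (a point): the centre of the guide tube's mouth (same point as the guide tube's origin)
- gauge_grip (a point): middle of the gauge rod's handle, on the rod's axis: the place to grip. Its x axis runs along the rod from tip to handle: the tip is 138 mm from here towards -x, the collar's stop face 53 mm. The handle is a square bar 18 x 18 mm, 90 mm long. The rod starts level on a fixed wooden rest, its axis 55 mm above the bench; lift it straight up
- gauge_collar (a point): the gauge rod's axis at the collar's stop face (the face towards the tip), which meets the rim of the guide tube when the rod is fully in
- gauge_tip (a point): the very tip of the gauge rod, on its axis
- gauge: the gauge rod as a whole, steel, 0.15 to 0.27 kg: square handle; round collar 28 mm across, 8 mm thick; round rod 10 mm thick, 85 mm long from the collar's stop face to the tip, its last 8 mm tapering to 5 mm. Origin: on the axis at the collar's stop face; x from tip towards handle. Centre of mass 20 mm from the handle's middle towards the tip
- rest: fixed wooden rest under the gauge rod: base 180 x 46 x 6 mm and two notched posts, 39 mm from the handle's middle under the handle's end (10 mm along the rod, 35 mm wide, 56 mm high) and 98 mm from it under the rod (28 mm wide, 60 mm high). Origin: on the bench below the collar's stop face of the resting rod, axes as the rod's
- tile: the white ceramic reading tile, 110 x 110 x 8 mm, fixed flat on the bench; origin: centre of its underside
- blank: the round blank as a whole; origin: centre of its underside
- hammer: a hammer with a wooden handle, 260 mm long, lying at the far side of the bench; origin: middle of its underside; to be left alone
- dye: an upright amber bottle, 52 mm across, 120 mm high; origin: centre of its underside; to be left alone
- mug: a white mug, 76 mm across, 90 mm high; origin: centre of its underside; to be left alone
- tin: a flat round aluminium tin, 64 mm across, 40 mm high; origin: centre of its underside; to be left alone
- screwdriver: a small screwdriver, 160 mm long, 26 mm thick, lying on the bench; origin: middle of its underside; to be left alone
- washer: a thick dark washer, 36 mm across, 8 mm high, flat on the bench; origin: centre of its underside; to be left alone
Not all that is in view belongs to the job. What is shaped like the blank but blue, red or turquoise is not meant.

How it is judged (in metres and radians):
On the way, in this order (a step that is already met when the one before it is completed fails the run):
1. the round blank lies flat on the bottom of the round cavity, let go (horizontal distance between blank_center and round_cavity below 0.004 m and z of blank_center in the frame of die between 0.056 and 0.0625 m and angle between blank_center's own z axis and vertical below 0.08 rad and contact force between the fingers and blank below 0.1 N), for 0.2 s.
2. the gauge rod is in the guide tube with its collar on the mouth (z of gauge_collar in the frame of guide_tube below 0.003 m and distance between gauge_collar and tube_mouth below 0.006 m and angle between the x axis of gauge and the z axis of guide_tube, either way round below 0.12 rad), for 0.1 s.
3. the gauge rod is drawn right out of the tube (z of gauge_tip in the frame of guide_tube above 0.01 m), for 0.1 s.
At the end, for the whole second after the job is handed in: Round blank flat in the round cavity (4 mm off centre, 2.5 mm high, 0.08 rad at most), let go; gripper still holds the gauge rod, at rest, clear of everything else, level within 0.15 rad, tip within 45 mm of the tile centre from above and 80 to 170 mm over the bench (all of step 1 and horizontal distance between gauge_tip and tile below 0.045 m and height (world z) of gauge_tip between 0.08 and 0.17 m and angle between gauge_grip's own x axis and vertical between 1.421 and 1.721 rad and contact force between the fingers and gauge above 1 N and contact force between gauge and die below 0.1 N and contact force between gauge and tile below 0.1 N and contact force between gauge and rest below 0.1 N and contact force between gauge and tin below 0.1 N and contact force between gauge and dye below 0.1 N and linear speed of gauge below 0.03 m/s); the arm keeps its last pose, push and grip.
It fails at once if the square blank is moved by more than 30 mm (distance of square_center from where it was at the start of the episode above 0.03 m).
It fails at once if one of the other things on the bench is moved by more than 30 mm (distance of any of hammer, dye, mug, tin, screwdriver, washer from where it was at the start of the episode above 0.03 m).
It also fails if it takes over 70 s, if anything falls off the work surface, if the arm or the gripper's body presses on something with over 40 N, if the wrist force passes 120 N, or if a joint passes its speed limit or range.

## Working session

There is one attempt and no reset: what is moved stays moved. The work goes in short steps, Python scripts to look and compute and a tool call to move; the robot and the scene stay as the last step left them, time stands still between calls to the robot, and variables do not carry over. Pictures are saved under pics/ and viewed, and the job is handed in when it is done.

Besides the shell and the picture viewer there is one more tool, called as a command line: name --argument value ..., lists and objects as JSON in quotes. send_rows: Moves the arm, as the interface text tells. Its arguments: {"type":"object","properties":{"increments":{"type":"array","items":{"type":"number"}},"hand":{"type":"number"}},"required":["increments"]}

```bash
ls; mkdir -p pics; python3 - <<'E'
from cell import telemetry, eyes, workorder
import cv2,numpy as np
print(telemetry.observe())
for n in ["scene","top","wrist"]:
    c=eyes.capture(n); cv2.imwrite(f"pics/{n}0.png",c["image"][:,:,::-1]); 
    print(n,{k:np.round(v,4).tolist() for k,v in c.items() if k!="image"})
    np.save(f"{n}0.npy",c,allow_pickle=True)
E
```

```text
pics
{'clock': 0.0, 'joint_pos': array([-1.40622082,  0.52198374, -0.0363419 ,  1.59996215,  0.02120345,
        1.02110119, -0.1127948 ]), 'dq': array([-0.00108937, -0.00088577,  0.00306352, -0.00072484,  0.00024472,
       -0.00065098, -0.00108372]), 'joint_efforts': array([-6.54976047e-04, -9.27137232e+01,  1.97994947e+00, -3.69919717e+01,
        1.78423023e-02,  8.32790975e-03,  2.52925616e-05]), 'tool_pos': array([145.34557462, 607.551138  , 238.76085066]), 'tool_rot': array([ 0.55536954,  0.4377216 , -0.43828277, -0.55486276]), 'ft_force': array([0.57765476, 0.28976871, 0.40211173]), 'torque': array([0.00052661, 0.01120466, 0.04987385]), 'finger_gap': 1.0016101171332463}
scene {'K': [[560.1342, 0.0, 316.2535], [0.0, 560.1342, 234.8949], [0.0, 0.0, 1.0]], 'R': [[0.2827, 0.9591, -0.0176], [0.5068, -0.1649, -0.8462], [-0.8144, 0.2303, -0.5326]], 't': [-148.7906, -173.0625, 2019.6278]}
top {'K': [[607.3324, 0.0, 320.3458], [0.0, 607.3324, 241.4142], [0.0, 0.0, 1.0]], 'R': [[-0.0254, -0.9996, 0.0154], [-0.9903, 0.023, -0.1374], [0.137, -0.0188, -0.9904]], 't': [5.6264, 542.0406, 1425.1954]}
wrist {'K': [[385.1186, 0.0, 324.8429], [0.0, 385.1186, 232.9823], [0.0, 0.0, 1.0]], 'mount': [[1.0, 0.0007, -0.001, -0.0894], [0.0012, -0.3291, 0.9443, -133.6426], [0.0003, -0.9443, -0.3291, 85.9778], [0.0, 0.0, 0.0, 1.0]]}
```

View images.

View pics/scene0.png

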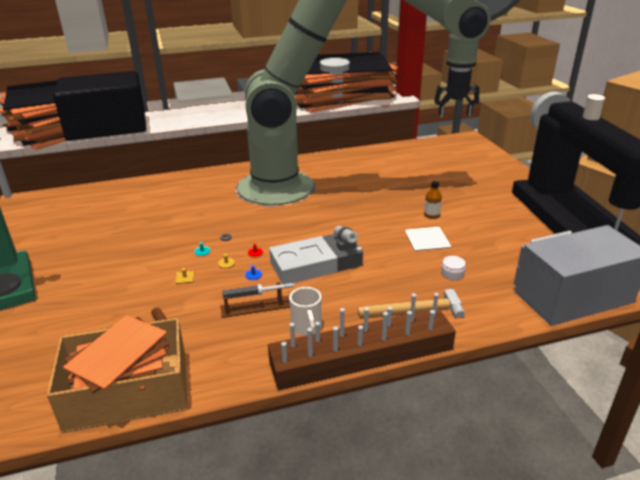

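View pics/top0.png

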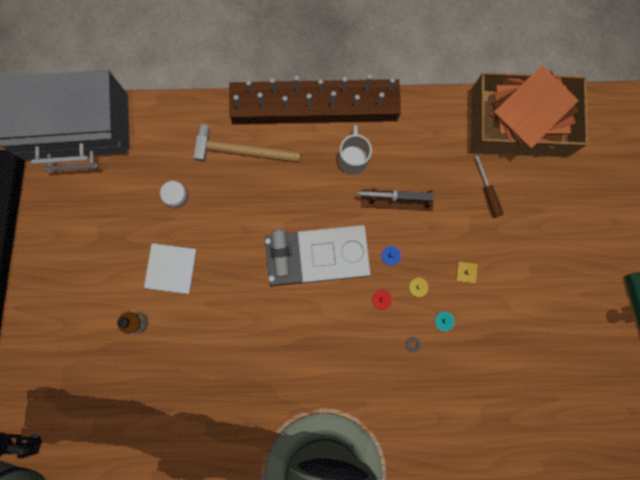

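View pics/wrist0.png

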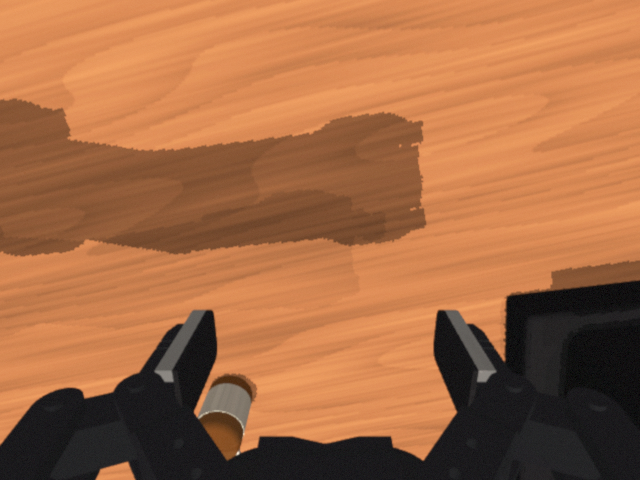

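```bash
cat > h.py <<'E'
import numpy as np,cv2
from cell import telemetry, eyes, workorder
from scipy.spatial.transform import Rotation as Ro
def cam(c,st=None):
    if "R" in c: R,t=c["R"],c["t"]; return c["K"],R.T,-R.T@t
    st=st; T=c["mount"]; Rt=Ro.from_quat(st["tool_rot"]).as_matrix()
    return c["K"],Rt@T[:3,:3],Rt@T[:3,3]+np.asarray(st["tool_pos"])
def ray(cm,u,v):
    K,R,o=cm; d=R@np.linalg.solve(K,[u,v,1.]); return o,d/np.linalg.norm(d)
def onz(cm,u,v,z):
    o,d=ray(cm,u,v); return o+d*(z-o[2])/d[2]
def tri(cm1,p1,cm2,p2):
    o1,d1=ray(cm1,*p1);o2,d2=ray(cm2,*p2)
    a=np.linalg.lstsq(np.c_[d1,-d2],o2-o1,rcond=None)[0]
    A=o1+d1*a[0];B=o2+d2*a[1]; return (A+B)/2,np.linalg.norm(A-B)
def proj(cm,X):
    K,R,o=cm; p=K@(R.T@(np.asarray(X)-o)); return p[:2]/p[2]
E
python3 - <<'E'
from h import *
c=np.load("top0.npy",allow_pickle=True).item();im=c["image"][:,:,::-1]
cm=cam(c)
a=cv2.resize(im[180:350,250:490],None,fx=3.3,fy=3.3,interpolation=cv2.INTER_CUBIC); cv2.imwrite("pics/topcrop.png",a)
s=np.load("scene0.npy",allow_pickle=True).item()["image"][:,:,::-1]
cv2.imwrite("pics/scrop.png",cv2.resize(s[215:325,170:370],None,fx=4,fy=4,interpolation=cv2.INTER_CUBIC))
for n,p in dict(round=(419,288),square=(467,272),tile=(170,268),rcav=(353,252)).items(): print(n,onz(cm,*p,44 if n=="rcav" else 6))
E
```

```text
round [ 426.0187541  -245.95984587    6.        ]
square [ 462.30108992 -365.82122288    6.        ]
tile [489.49440021 359.73144682   6.        ]
rcav [513.71547214 -84.91062618  44.        ]
```

View pics/topcrop.png

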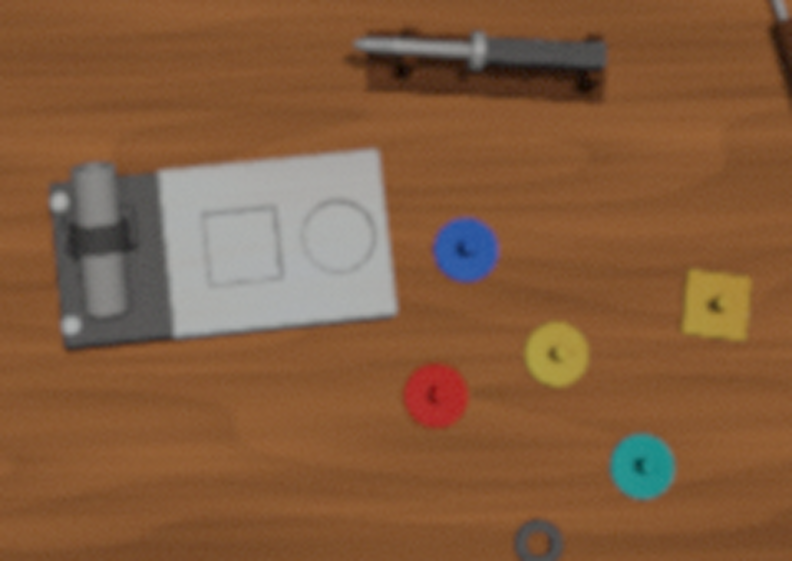

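View pics/scrop.png

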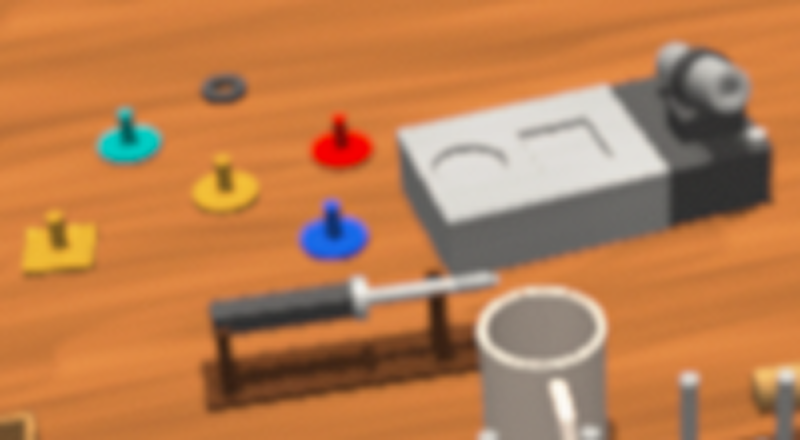

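```bash
cat >> h.py <<'E'
def blobs(mask,amin=20):
    n,l,s,c=cv2.connectedComponentsWithStats(mask.astype(np.uint8)); 
    return [(s[i,4],c[i].round(2),s[i,:4].tolist()) for i in range(1,n) if s[i,4]>=amin]
def comp(mask,pt):
    n,l=cv2.connectedComponents(mask.astype(np.uint8)); return (l==l[int(pt[1]),int(pt[0])])&mask
E
python3 - <<'E'
from h import *
np.set_printoptions(precision=1,suppress=True)
print(Ro.from_quat(telemetry.observe()["tool_rot"]).as_matrix().round(3))
c=np.load("top0.npy",allow_pickle=True).item();im=c["image"];cm=cam(c)
hsv=cv2.cvtColor(im,cv2.COLOR_RGB2HSV);H,S,V=[hsv[:,:,i].astype(int) for i in range(3)]
for p in [(413,287),(461,270),(170,268),(330,235),(280,240),(415,196),(378,195),(310,240)]: print(p,hsv[p[1],p[0]])
br=(H>20)&(H<35)&(S>120)&(V>90)
for b in blobs(br): print("brass",b,onz(cm,*b[1],4))
w=(S<40)&(V>120)
for b in blobs(w,150): print("white",b)
w2=(S<60)&(V>100)
t=comp(w2,(170,268)); r=cv2.minAreaRect(np.argwhere(t)[:,::-1].astype(np.float32)); print("tile",r); print(onz(cm,*r[0],8))
d=comp(w2,(330,235))
d=cv2.morphologyEx(d.astype(np.uint8),cv2.MORPH_OPEN,np.ones((9,9)))
cn=max(cv2.findContours(d,0,1)[0],key=cv2.contourArea);r=cv2.minAreaRect(cn);print("die",r)
for q in cv2.boxPoints(r): print(q,onz(cm,*q,50))
E
```

```text
[[ 0.2 -0.  -1. ]
 [ 1.  -0.   0.2]
 [-0.  -1.  -0. ]]
(413, 287) [ 24 161 173]
(461, 270) [ 22 165 173]
(170, 268) [ 80   4 174]
(330, 235) [ 30   3 170]
(280, 240) [ 15   8 134]
(415, 196) [20  9 82]
(378, 195) [ 30   8 127]
(310, 240) [ 45   3 175]
brass (np.int32(318), array([466.1, 272.4]), [457, 262, 19, 21]) [ 461.7 -364.     4. ]
brass (np.int32(291), array([418., 287.]), [409, 278, 19, 19]) [ 428.6 -244.     4. ]
white (np.int32(6957), array([179.7,  52.6]), [95, 0, 162, 89])
white (np.int32(7105), array([461.9,  51.7]), [373, 0, 205, 84])
white (np.int32(192), array([79., 66.]), [60, 58, 34, 14])
white (np.int32(298), array([200.8, 142.3]), [194, 125, 14, 34])
white (np.int32(523), array([354.3, 151.7]), [340, 126, 32, 40])
white (np.int32(188), array([ 62.3, 157.8]), [32, 144, 55, 19])
white (np.int32(476), array([172.4, 192.6]), [161, 181, 24, 24])
white (np.int32(3404), array([333.1, 253.4]), [298, 226, 72, 56])
white (np.int32(2049), array([170. , 268.2]), [145, 244, 51, 50])
tile ((169.7100067138672, 268.02996826171875), (46.66904830932617, 46.24478530883789), 8.13010311126709)
[489.2 360.    8. ]
die ((333.1881408691406, 253.38121032714844), (51.54292678833008, 68.75707244873047), 84.2894058227539)
[296.4 231.2] [566.4  49.3  50. ]
[364.8 224.3] [ 579.2 -115.1   50. ]
[370.  275.6] [ 455.7 -122.9   50. ]
[301.5 282.4] [443.4  39.6  50. ]
```

```bash
cat >> h.py <<'E'
def down(yaw,tilt=0.):
    "tool y down, tool x at yaw; tilt>0 leans approach (fingers) toward -toolz"
    x=np.array([np.cos(yaw),np.sin(yaw),0]);y=np.array([0,0,-1.]);z=np.cross(x,y)
    R=np.c_[x,y,z]; return R@Ro.from_rotvec([-tilt,0,0]).as_matrix()
def plan(wps,st=None,dp=0,dr=3):
    "wps: list of (pos,R,nrows)"
    st=st or telemetry.observe(); p=np.array(st["tool_pos"]);R=Ro.from_quat(st["tool_rot"]).as_matrix();out=[]
    for P,T,n in wps:
        for i in range(n):
            k=n-i; s=np.round(R.T@(np.asarray(P)-p)/k,dp); w=np.round(Ro.from_matrix(R.T@T).as_rotvec()/k,dr)
            if np.linalg.norm(s)>62 or np.linalg.norm(w)>.186: print("TOO FAST",s,w)
            out.append(np.r_[s,w]); p=p+R@s; R=R@Ro.from_rotvec(w).as_matrix()
    for i in range(0,len(out),8): print("["+", ".join(f"{x:g}" for x in np.array(out[i:i+8]).ravel()+0.)+"]",len(out[i:i+8]))
    print("end",p.round(1))
E
python3 - <<'E'
from h import *
plan([((420,460,250),down(.9),7),((560,150,250),down(.5),7),((450,-235,200),down(0),10)])
E
```

```text
[-11, -2, -43, 0, 0.062, 0, -9, -2, -44, 0, 0.062, 0, -6, -1, -44, 0, 0.062, 0, -3, -2, -44, 0, 0.062, 0, -1, -1, -45, 0, 0.063, 0, 2, -2, -44, 0, 0.062, 0, 6, -1, -45, 0, 0.063, -0.001, -22, 0, -43, 0, 0.057, 0] 8
[-20, 0, -44, 0, 0.057, 0, -17, 0, -45, 0, 0.057, 0, -15, 0, -47, 0, 0.057, 0, -12, 0, -47, 0, 0.057, 0, -9, 0, -48, 0, 0.057, 0, -7, 0, -48, 0, 0.058, 0, -28, 5, -29, 0, 0.05, 0, -27, 5, -30, 0, 0.05, 0] 8
[-25, 5, -31, 0, 0.05, 0, -23, 5, -32, 0, 0.05, 0, -22, 5, -34, 0, 0.05, 0, -20, 5, -34, 0, 0.05, 0, -18, 5, -36, 0, 0.05, 0, -17, 5, -36, 0, 0.05, 0, -15, 5, -37, 0, 0.05, 0, -13, 5, -38, 0, 0.05, 0] 8
end [ 450.  -234.8  200. ]
```

send_rows --increments '[-11,-2,-43,0,0.062,0,-9,-2,-44,0,0.062,0,-6,-1,-44,0,0.062,0,-3,-2,-44,0,0.062,0,-1,-1,-45,0,0.063,0,2,-2,-44,0,0.062,0,6,-1,-45,0,0.063,0,-22,0,-43,0,0.057,0]' --hand 0

```text
clock: 1.15
tool_pos: [442.0, 415.7, 249.7]
tool_rot: [0.646, 0.289, -0.289, -0.645]
ft_force: [0.8, 0.2, -0.0]
finger_gap: 0.496
```

send_rows --increments '[-20,0,-44,0,0.057,0,-17,0,-45,0,0.057,0,-15,0,-47,0,0.057,0,-12,0,-47,0,0.057,0,-9,0,-48,0,0.057,0,-7,0,-48,0,0.058,0,-28,5,-29,0,0.05,0,-27,5,-30,0,0.05,0]'

```text
clock: 2.15
tool_pos: [537.4, 71.0, 239.9]
tool_rot: [0.693, 0.14, -0.14, -0.693]
ft_force: [-0.4, -0.6, -0.3]
finger_gap: 0.499
```

send_rows --increments '[-25,5,-31,0,0.05,0,-23,5,-32,0,0.05,0,-22,5,-34,0,0.05,0,-20,5,-34,0,0.05,0,-18,5,-36,0,0.05,0,-17,5,-36,0,0.05,0,-15,5,-37,0,0.05,0,-13,5,-38,0,0.05,0]'

```text
clock: 3.15
tool_pos: [449.5, -235.7, 200.1]
tool_rot: [-0.707, 0.001, -0.001, 0.707]
ft_force: [0.4, 0.8, -0.1]
finger_gap: 0.497
```

```bash
cat >> h.py <<'E'
def snap(name,tag):
    st=telemetry.observe(); c=eyes.capture(name); c["st"]={k:np.array(v) for k,v in st.items()}
    np.save(f"{tag}.npy",c,allow_pickle=True); cv2.imwrite(f"pics/{tag}.png",c["image"][:,:,::-1]); return c
def load(tag):
    c=np.load(f"{tag}.npy",allow_pickle=True).item(); return c["image"],cam(c,c.get("st"))
E
python3 - <<'E'
from h import *
c=snap("wrist","w1"); print(c["st"]["clock"],c["st"]["tool_pos"],Ro.from_quat(c["st"]["tool_rot"]).as_matrix().round(3),c["st"]["finger_gap"],c["st"]["joint_pos"])
E
```

```text
3.15 [ 449.54285285 -235.69487868  200.14682501] [[ 1.     0.     0.001]
 [-0.001  0.     1.   ]
 [ 0.    -1.     0.   ]] 0.4971760145391936 [ 0.01998255  0.42314687  0.45681952  1.96364033 -0.25282259  0.8100053
  0.61608566]
```

View pics/w1.png

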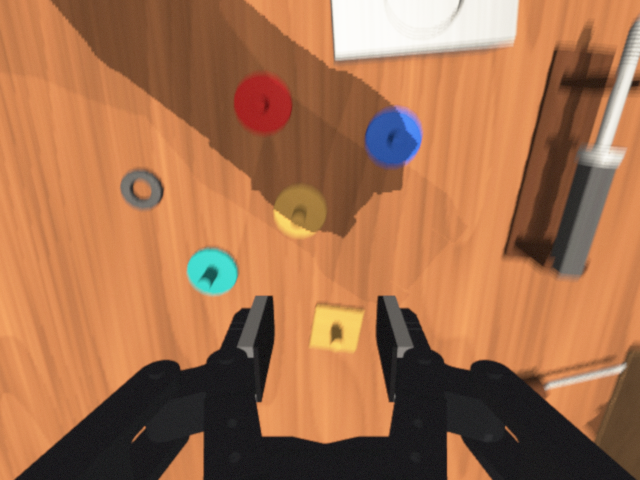

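```bash
python3 - <<'E'
from h import *
im,cm=load("w1")
np.set_printoptions(precision=1,suppress=True)
hsv=cv2.cvtColor(im,cv2.COLOR_RGB2HSV)
print(hsv[211,285],hsv[211,320],hsv[230,299],hsv[240,330],hsv[320,320],hsv[212,299])
b=cv2.resize(im[150:270,230:370,::-1],None,fx=5,fy=5); cv2.imwrite("pics/w1c.png",b)
# hammer at the handle of rod
H,S,V=[hsv[:,:,i].astype(int) for i in range(3)]
m=(H>=17)&(H<=32)&(S>130)
for b in blobs(m,200): print(b)
m=comp(m,(285,211)); cn=max(cv2.findContours(m.astype(np.uint8),0,1)[0],key=cv2.contourArea)
pts=np.array([onz(cm,*q[0].astype(float),6)[:2] for q in cn]); 
print(cv2.minEnclosingCircle(pts.astype(np.float32)),cv2.fitEllipse(pts.astype(np.float32)))
print(proj(cm,[427,-245,6]),proj(cm,[427,-245,32]))
E
```

```text
[ 18 156 162] [ 18 161 165] [ 22 148 248] [ 12 156 213] [ 22 146 249] [ 18 165 130]
(np.int32(2125), array([299.4, 211.2]), [274, 186, 53, 52])
(np.int32(2050), array([335.9, 328. ]), [310, 305, 54, 47])
((425.6130065917969, -245.11932373046875), 24.105493545532227) ((426.01202392578125, -245.26260375976562), (45.52397537231445, 46.690189361572266), 159.76649475097656)
[300.5 211.5] [298.6 220.2]
```

View pics/w1c.png

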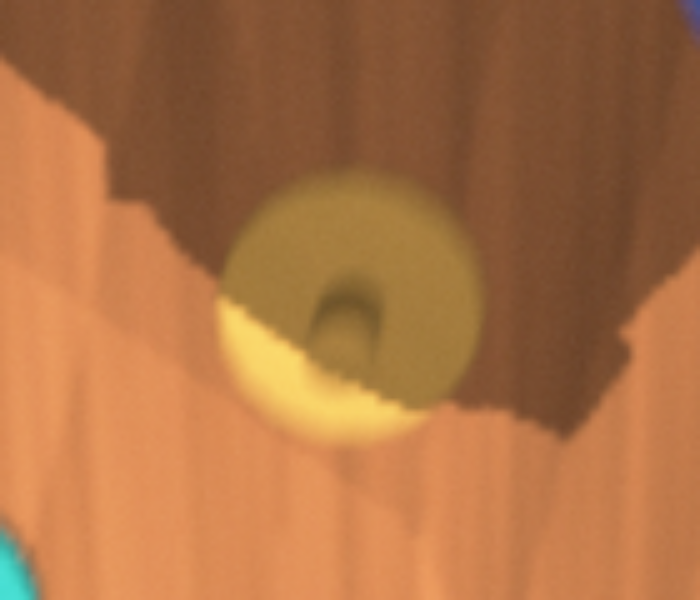

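send_rows --increments '[-12,45,-5,0,0,0,-12,45,-4,0,0,0,0,40,0,0,0,0,0,30,0,0,0,0,0,21,0,0,0,0,0,0,0,0,0,0]'

```text
clock: 3.95
tool_pos: [425.3, -243.2, 18.3]
tool_rot: [-0.707, 0.001, 0.001, 0.707]
ft_force: [0.5, -0.4, 0.8]
finger_gap: 0.501
```

```bash
python3 - <<'E'
from h import *
c=snap("wrist","w2"); print(c["st"]["clock"],c["st"]["tool_pos"],c["st"]["ft_force"])
E
```

```text
3.95 [ 425.25300916 -243.22011884   18.28925509] [ 0.47943499 -0.38285123  0.83628599]
```

View pics/w2.png

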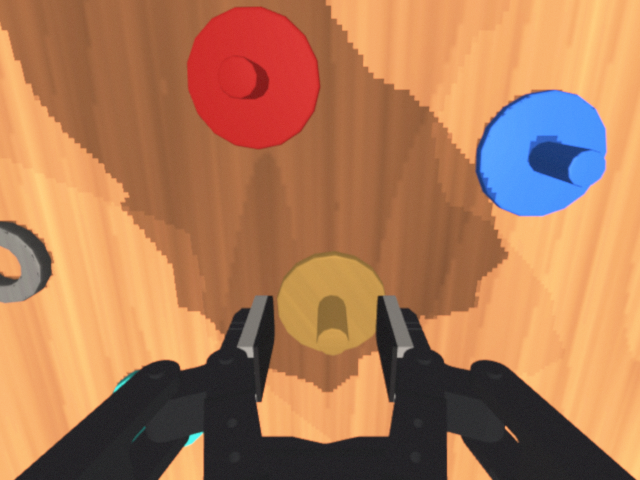

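```bash
python3 - <<'E'
from h import *
im,cm=load("w2")
np.set_printoptions(precision=1,suppress=True)
hsv=cv2.cvtColor(im,cv2.COLOR_RGB2HSV);H,S,V=[hsv[:,:,i].astype(int) for i in range(3)]
m=comp((H>=17)&(H<=32)&(S>110),(310,290)); cn=max(cv2.findContours(m.astype(np.uint8),0,1)[0],key=cv2.contourArea)
pts=np.array([onz(cm,*q[0].astype(float),6)[:2] for q in cn if q[0][1]<315]); 
A=np.c_[2*pts,np.ones(len(pts))];s=np.linalg.lstsq(A,(pts**2).sum(1),rcond=None)[0];print(s[:2],np.sqrt(s[2]+s[:2]@s[:2]))
for x in [(425.3,-243.2,32),(425.3,-245.2,32),(425.3,-245.2,6)]: print(proj(cm,x))
E
```

```text
[ 426.4 -239.2] 21.878227417658113
[327.6 344. ]
[327.6 348.6]
[327.3 311.7]
```

send_rows --increments '[1,0,0,0,0,0,0,0,0,0,0,0,0,0,0,0,0,0,0,0,0,0,0,0,0,0,0,0,0,0]' --hand 1

```text
clock: 4.62
tool_pos: [427.7, -243.7, 20.3]
tool_rot: [0.707, 0.001, 0.001, -0.707]
ft_force: [-1.0, 0.8, 10.5]
finger_gap: 0.113
```

send_rows --increments '[0,-30,0,0,0,0,0,-40,0,0,0,0,0,-40,0,0,0,0,0,0,0,0,0,0]'

```text
clock: 5.12
tool_pos: [428.4, -244.0, 132.1]
tool_rot: [0.708, 0.002, 0.002, -0.707]
ft_force: [0.1, 0.5, -1.4]
finger_gap: 0.11
```

```bash
python3 - <<'E'
from h import *
c=snap("wrist","w3"); print(c["st"]["clock"],c["st"]["tool_pos"],c["st"]["ft_force"],c["st"]["finger_gap"])
E
```

```text
5.125 [ 428.37073993 -243.95458968  132.12232474] [ 0.06517509  0.51339384 -1.3593017 ] 0.11029328320467298
```

View pics/w3.png

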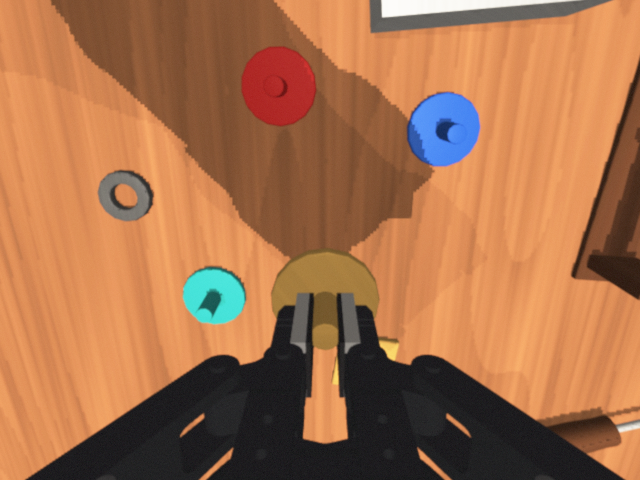

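```bash
cat >> h.py <<'E'
def circfit(pts,r):
    from scipy.optimize import least_squares
    s=least_squares(lambda c:np.hypot(*(pts-c).T)-r,pts.mean(0),loss="soft_l1"); return s.x,np.sqrt(np.mean(s.fun**2))
E
python3 - <<'E'
from h import *
np.set_printoptions(precision=2,suppress=True)
c=np.load("w3.npy",allow_pickle=True).item();im=c["image"];T=c["mount"];tc=(c["K"],T[:3,:3],T[:3,3])
hsv=cv2.cvtColor(im,cv2.COLOR_RGB2HSV);H,S,V=[hsv[:,:,i].astype(int) for i in range(3)]
print(hsv[240:262,325])
m=comp((H>=17)&(H<=32)&(S>110),(290,280)); 
cn=max(cv2.findContours(m.astype(np.uint8),0,1)[0],key=cv2.contourArea)[:,0].astype(float)
print(cn.min(0),cn.max(0))
cn=cn[(cn[:,1]<300)&((cn[:,1]<275)|(abs(cn[:,0]-325)>48))]
for yy in (13,14.3,16):
    P=[]
    for q in cn:
        o,d=ray(tc,*q); P.append((o+d*(yy-o[1])/d[1])[[0,2]])
    P=np.array(P); A=np.c_[2*P,np.ones(len(P))];s=np.linalg.lstsq(A,(P**2).sum(1),rcond=None)[0]
    print(yy,circfit(P,24),s[:2],np.sqrt(s[2]+s[:2]@s[:2]))
E
```

```text
[[ 12 155 128]
 [ 12 153 130]
 [ 11 153 130]
 [ 12 152 129]
 [ 12 158 131]
 [ 12 153 130]
 [ 12 155 130]
 [ 12 154 124]
 [ 16 153 118]
 [ 18 153 118]
 [ 18 154 121]
 [ 18 160 129]
 [ 18 157 151]
 [ 18 157 175]
 [ 18 161 177]
 [ 18 160 171]
 [ 18 156 170]
 [ 18 158 170]
 [ 18 158 168]
 [ 18 158 169]
 [ 18 159 170]
 [ 18 158 168]]
[272. 248.] [378. 349.]
13 (array([-1.12,  2.44]), np.float64(0.732641844687352)) [-1.08  4.43] 22.35145661686683
14.3 (array([-1.11,  1.96]), np.float64(0.656410962162797)) [-1.08  3.71] 22.549597157428593
16 (array([-1.1 ,  1.33]), np.float64(0.5564570072663668)) [-1.08  2.78] 22.8087040181632
```

```bash
python3 - <<'E'
from h import *
plan([((514,-165,150),down(0.),4)])
E
```

```text
[22, -5, 20, 0, 0, 0.001, 21, -5, 19, 0, 0, 0.001, 22, -5, 20, 0, 0, 0, 21, -4, 19, 0.001, 0.001, 0.001] 4
end [ 513.7 -165.4  149.7]
```

send_rows --increments '[22,-5,20,0,0,0.001,21,-5,19,0,0,0.001,22,-5,20,0,0,0,21,-4,19,0.001,0.001,0.001,0,0,0,0,0,0]'

```text
clock: 5.8
tool_pos: [514.0, -163.7, 147.3]
tool_rot: [-0.707, 0.001, 0.002, 0.708]
ft_force: [-0.7, -0.3, -1.3]
finger_gap: 0.107
```

```bash
python3 - <<'E'
from h import *
c=snap("wrist","w4"); print(c["st"]["clock"],c["st"]["tool_pos"],c["st"]["ft_force"],c["st"]["finger_gap"],Ro.from_quat(c["st"]["tool_rot"]).as_matrix().round(3))
E
```

```text
5.8 [ 514.01458145 -163.72398839  147.26859708] [-0.7354171  -0.31000883 -1.2663607 ] 0.10737888922936957 [[ 1.    -0.004 -0.002]
 [ 0.002  0.002  1.   ]
 [-0.004 -1.     0.002]]
```

View pics/w4.png

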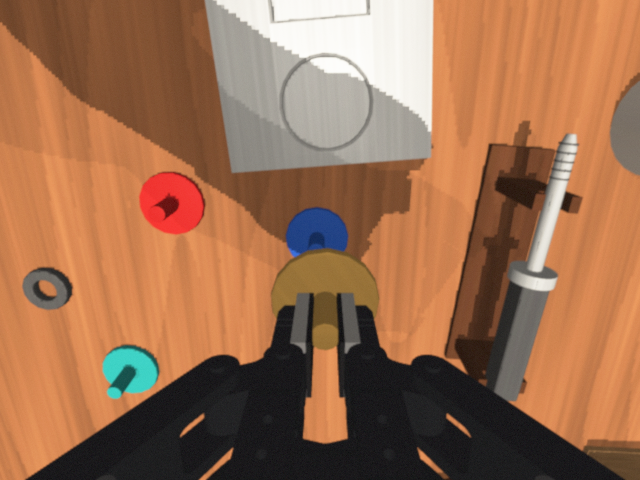

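```bash
python3 - <<'E'
from h import *
np.set_printoptions(precision=2,suppress=True)
im,cm=load("w4"); 
g=cv2.cvtColor(im,cv2.COLOR_RGB2GRAY)
cv2.imwrite("pics/w4c.png",cv2.resize(im[0:190,190:450,::-1],None,fx=3,fy=3,interpolation=cv2.INTER_CUBIC))
cv2.imwrite("pics/w4d.png",cv2.resize(im[120:420,430:640,::-1],None,fx=2,fy=2,interpolation=cv2.INTER_CUBIC))
# radial search of the dark ring
bg=cv2.medianBlur(g,15); d=bg.astype(int)-g
c0=np.array([326.,102.]); P=[]
for a in np.linspace(0,2*np.pi,72,endpoint=False):
    rr=np.arange(38,56,.5); q=c0+np.c_[np.cos(a)*rr,np.sin(a)*rr]
    v=cv2.remap(g.astype(np.float32),q[:,0].astype(np.float32)[None],q[:,1].astype(np.float32)[None],1)[0]
    i=np.argmin(v-np.interp(rr,[38,56],[v[:3].mean(),v[-3:].mean()])); P.append(q[i])
P=np.array(P)
for z in (50,47,44):
    W=np.array([onz(cm,*p,z)[:2] for p in P]); print(z,circfit(W,25.5)); A=np.c_[2*W,np.ones(72)];s=np.linalg.lstsq(A,(W**2).sum(1),rcond=None)[0]; print(s[:2],np.sqrt(s[2]+s[:2]@s[:2]))
E
```

```text
50 (array([513.12, -81.34]), np.float64(0.3396041268133788))
[513.12 -81.33] 25.19779562247896
47 (array([513.11, -81.36]), np.float64(0.15811774540759455))
[513.11 -81.36] 25.52497677665167
44 (array([513.11, -81.39]), np.float64(0.3855345850484484))
[513.11 -81.4 ] 25.85215793080901
```

View pics/w4c.png

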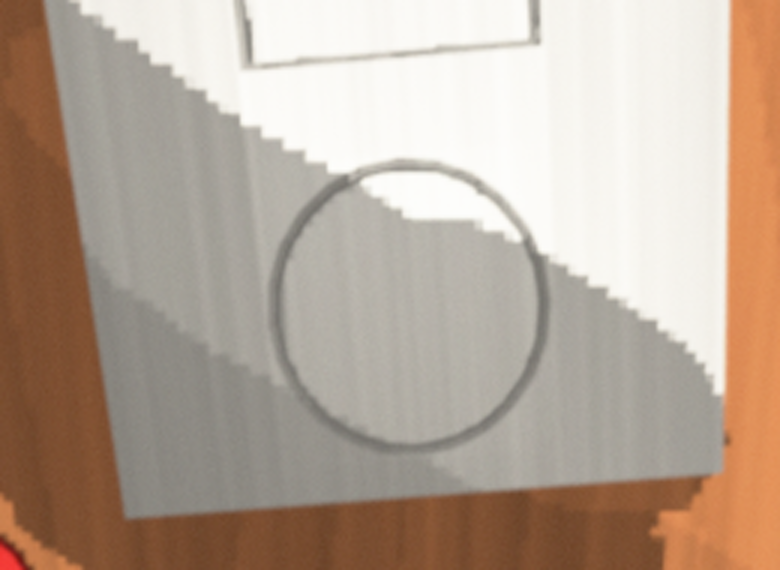

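View pics/w4d.png

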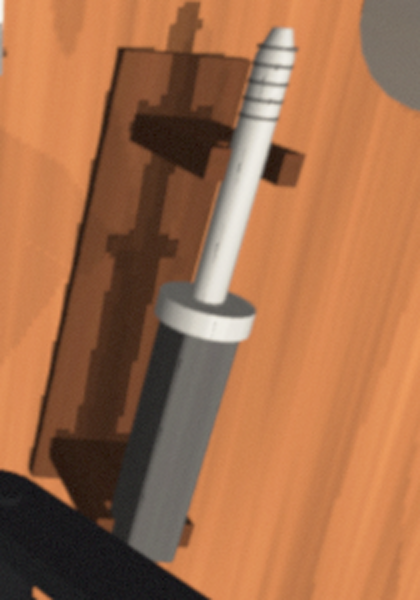

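```bash
python3 - <<'E'
from h import *
plan([((514,-82.5,105),down(0.),3)],dp=1)
E
```

```text
[0.4, 14.1, 27.4, 0, 0, -0.001, 0.4, 14.1, 27.5, -0.001, 0, -0.002, 0.4, 14.1, 27.4, 0, 0.001, -0.001] 3
end [514.  -82.5 105. ]
```

send_rows --increments '[0.4,14,27.4,0,0,-0.001,0.4,14,27.5,-0.001,0,-0.002,0.4,14,27.4,0,0.001,-0.001,0,0,0,0,0,0]'

```text
clock: 6.35
tool_pos: [513.0, -82.0, 104.9]
tool_rot: [-0.707, 0.001, 0.001, 0.707]
ft_force: [-0.9, 0.0, -0.7]
finger_gap: 0.11
```

```bash
python3 - <<'E'
from h import *
c=snap("wrist","w5"); print(c["st"]["clock"],c["st"]["tool_pos"],c["st"]["ft_force"],c["st"]["finger_gap"],Ro.from_quat(c["st"]["tool_rot"]).as_matrix().round(3))
cv2.imwrite("pics/w5c.png",cv2.resize(c["image"][130:370,200:460,::-1],None,fx=3,fy=2.5,interpolation=cv2.INTER_CUBIC))
E
```

```text
6.35 [513.02049384 -81.9524092  104.87221582] [-0.87340384  0.00557901 -0.66737939] 0.11043456315901852 [[ 1.    -0.002  0.   ]
 [-0.     0.001  1.   ]
 [-0.002 -1.     0.001]]
```

View pics/w5c.png

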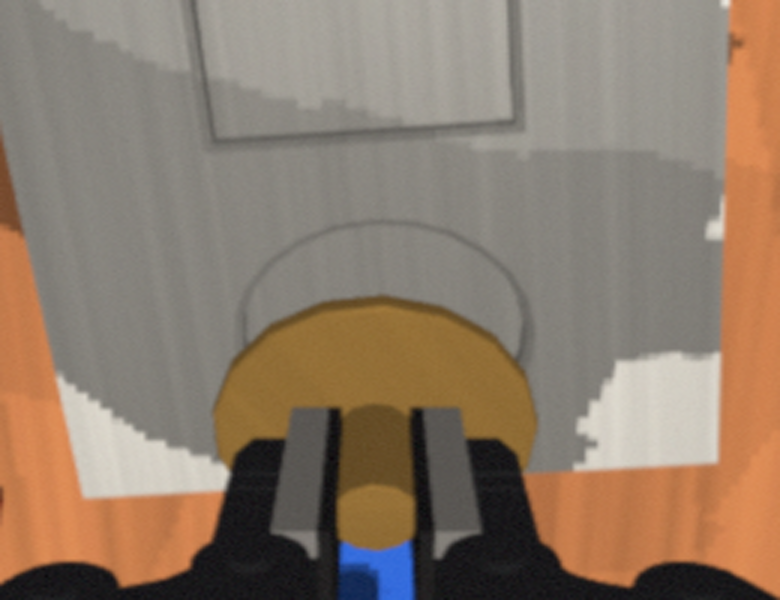

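```bash
cat > m5.py <<'E'
from h import *
import sys
from scipy.optimize import least_squares
np.set_printoptions(precision=2,suppress=True)
c=np.load(sys.argv[1]+".npy",allow_pickle=True).item();im=c["image"];T=c["mount"];tc=(c["K"],T[:3,:3],T[:3,3])
hsv=cv2.cvtColor(im,cv2.COLOR_RGB2HSV);H,S,V=[hsv[:,:,i].astype(int) for i in range(3)]
m=comp((H>=14)&(H<=32)&(S>110),(300,285))
cn=max(cv2.findContours(m.astype(np.uint8),0,1)[0],key=cv2.contourArea)[:,0].astype(float)
print("px",cn.min(0),cn.max(0))
cn=cn[(cn[:,1]<302)&((cn[:,1]<275)|(abs(cn[:,0]-325)>48))]
def onY(q,yy):
    o,d=ray(tc,*q); return (o+d*(yy-o[1])/d[1])[[0,2]]
# outer silhouette: far edge belongs to the underside edge? camera above & on +z side: near(+z) side wall visible -> silhouette = underside rim there
def f(x): 
    # project under-rim and top-rim circles, silhouette is hull
    A=np.linspace(0,2*np.pi,180)
    P=[]
    for y in (x[2],x[2]-6):
        P+= [proj(tc,[x[0]+24*np.cos(a),y,x[1]+24*np.sin(a)]) for a in A]
    h=cv2.convexHull(np.array(P,np.float32))
    return np.array([cv2.pointPolygonTest(h,(float(q[0]),float(q[1])),True)-.5 for q in cn])
s=least_squares(f,[-1,1,20.],diff_step=.02,loss="soft_l1"); print("disc x,z,underside y:",s.x,np.sqrt(np.mean(f(s.x)**2)))
for yb in (19,20.3,22):
    s2=least_squares(lambda p:f([p[0],p[1],yb]),[-1,1.],diff_step=.02); print(yb,s2.x,np.sqrt(np.mean(s2.fun**2)))
E
python3 m5.py w5; python3 m5.py w3
python3 - <<'E'
from h import *
np.set_printoptions(precision=2,suppress=True)
im,cm=load("w5"); g=cv2.GaussianBlur(cv2.cvtColor(im,cv2.COLOR_RGB2GRAY),(0,0),.8).astype(np.float32)
R=np.array([[proj(cm,[513+r*np.cos(a),-81.5+r*np.sin(a),50]) for r in np.arange(20,31,.25)] for a in np.radians(np.arange(25,160,3))])
v=cv2.remap(g,R[...,0].astype(np.float32),R[...,1].astype(np.float32),1)
W=[]
for i in range(len(v)):
    x=np.arange(v.shape[1]); b=np.interp(x,[0,x[-1]],[v[i,:4].mean(),v[i,-4:].mean()])
    j=np.argmin(v[i]-b)
    if (v[i]-b)[j]<-6: W.append(R[i,j])
W=np.array(W);print(len(W))
for z in (50,47,44):
    Q=np.array([onz(cm,*p,z)[:2] for p in W]); print(z,circfit(Q,25.5))
E
```

```text
px [271. 249.] [378. 348.]
disc x,z,underside y: [-1.11 -1.12 23.55] 0.39109237211907644
19 [-1.1   0.49] 0.7904913985258842
20.3 [-1.1   0.03] 0.627703750234039
22 [-1.1  -0.57] 0.45594690888678846
px [271. 247.] [379. 350.]
disc x,z,underside y: [-1.08 -0.31 22.59] 0.39535567119646225
19 [-1.08  0.95] 0.6805068331727316
20.3 [-1.08  0.49] 0.5305653057939017
22 [-1.08 -0.1 ] 0.4059573553784
45
50 (array([513.39, -80.22]), np.float64(0.1928724872372404))
47 (array([513.39, -81.05]), np.float64(0.28374617307739425))
44 (array([513.39, -81.89]), np.float64(0.38632948231227643))
```

send_rows --increments '[1.4,10,1,0,0,-0.002,0,20,0,0,0,0,0,0,0,0,0,0]'

```text
clock: 6.78
tool_pos: [514.9, -83.1, 75.2]
tool_rot: [0.707, -0.001, 0.002, -0.707]
ft_force: [0.5, 0.4, -1.0]
finger_gap: 0.11
```

```bash
python3 - <<'E'
from h import *
c=snap("wrist","w6"); print(c["st"]["clock"],c["st"]["tool_pos"],c["st"]["ft_force"],c["st"]["finger_gap"],Ro.from_quat(c["st"]["tool_rot"]).as_matrix().round(3))
cv2.imwrite("pics/w6c.png",cv2.resize(c["image"][200:350,230:420,::-1],None,fx=4,fy=4,interpolation=cv2.INTER_CUBIC))
E
```

```text
6.775 [514.87458183 -83.12538097  75.15900658] [ 0.46787219  0.37818436 -1.00063328] 0.11021408947515264 [[ 1.     0.001  0.003]
 [-0.003 -0.     1.   ]
 [ 0.001 -1.    -0.   ]]
```

View pics/w6c.png

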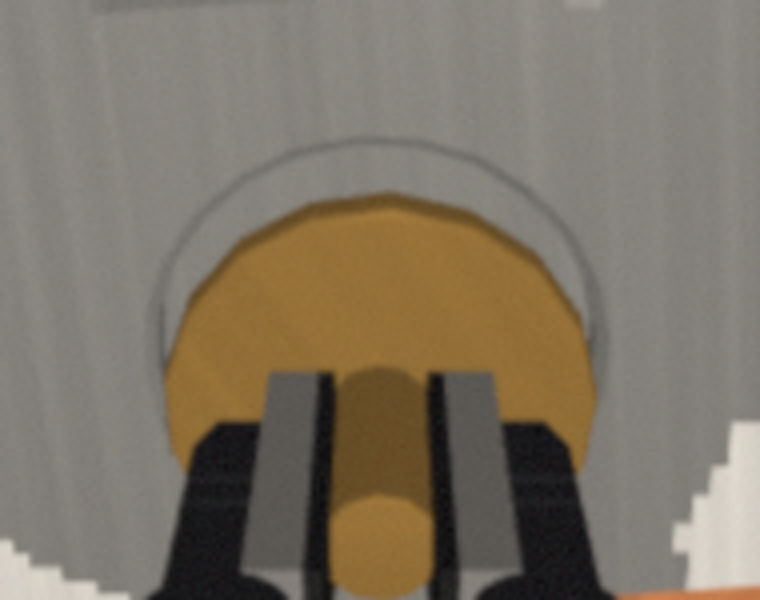

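```bash
cat > m6.py <<'E'
from h import *
import sys
np.set_printoptions(precision=2,suppress=True)
tag=sys.argv[1]; im,cm=load(tag); g=cv2.GaussianBlur(cv2.cvtColor(im,cv2.COLOR_RGB2GRAY),(0,0),.8).astype(np.float32)
c0=(513.3,float(sys.argv[2]) if len(sys.argv)>2 else -82)
R=np.array([[proj(cm,[c0[0]+r*np.cos(a),c0[1]+r*np.sin(a),50]) for r in np.arange(20,31,.25)] for a in np.radians(np.arange(30,150,3))])
v=cv2.remap(g,R[...,0].astype(np.float32),R[...,1].astype(np.float32),1)
W=[]
for i in range(len(v)):
    d=np.full(v.shape[1],0.); d[3:-3]=v[i,3:-3]-.5*(v[i,:-6]+v[i,6:])
    # first outer dark line: scan from outside inward
    j=[k for k in range(v.shape[1]-4,3,-1) if d[k]<-4 and d[k]<=d[k-1] and d[k]<=d[k+1]]
    if j: W.append(R[i,j[0]])
W=np.array(W);print(len(W))
Q=np.array([onz(cm,*p,50)[:2] for p in W]); print("rim fit",circfit(Q,25.5), "tool",load.__name__)
E
python3 m6.py w6; python3 m5.py w6
```

```text
40
rim fit (array([513.44, -79.8 ]), np.float64(0.12831536938951707)) tool load
px [271. 249.] [378. 349.]
disc x,z,underside y: [-1.12 -1.02 23.27] 0.40983914630827095
19 [-1.11  0.49] 0.764865091842341
20.3 [-1.11  0.03] 0.6088838888704269
22 [-1.11 -0.57] 0.4537735329746251
```

send_rows --increments '[-0.4,1,3.3,0,0,0,0,0,0,0,0,0,0,0,0,0,0,0]'

```text
clock: 7.2
tool_pos: [515.5, -78.9, 75.6]
tool_rot: [0.707, 0.001, 0.002, -0.707]
ft_force: [-0.6, 0.2, -1.3]
finger_gap: 0.112
```

```bash
python3 - <<'E'
from h import *
c=snap("wrist","w7"); print(c["st"]["clock"],c["st"]["tool_pos"],c["st"]["ft_force"],c["st"]["finger_gap"],Ro.from_quat(c["st"]["tool_rot"]).as_matrix().round(3))
cv2.imwrite("pics/w7c.png",cv2.resize(c["image"][200:350,230:420,::-1],None,fx=4,fy=4,interpolation=cv2.INTER_CUBIC))
E
python3 m6.py w7 -80; python3 m5.py w7
```

```text
7.2 [515.52123736 -78.90294708  75.57266861] [-0.6275061   0.19680834 -1.34760922] 0.11184667125653913 [[ 1.     0.004  0.002]
 [-0.002 -0.     1.   ]
 [ 0.004 -1.    -0.   ]]
40
rim fit (array([512.94, -79.84]), np.float64(0.5070883800646214)) tool load
px [271. 249.] [378. 349.]
disc x,z,underside y: [-1.11 -0.96 23.11] 0.37643474245415526
19 [-1.1  0.5] 0.7280499581158503
20.3 [-1.1   0.04] 0.5699591851409204
22 [-1.1  -0.56] 0.4138523857891406
```

View pics/w7c.png

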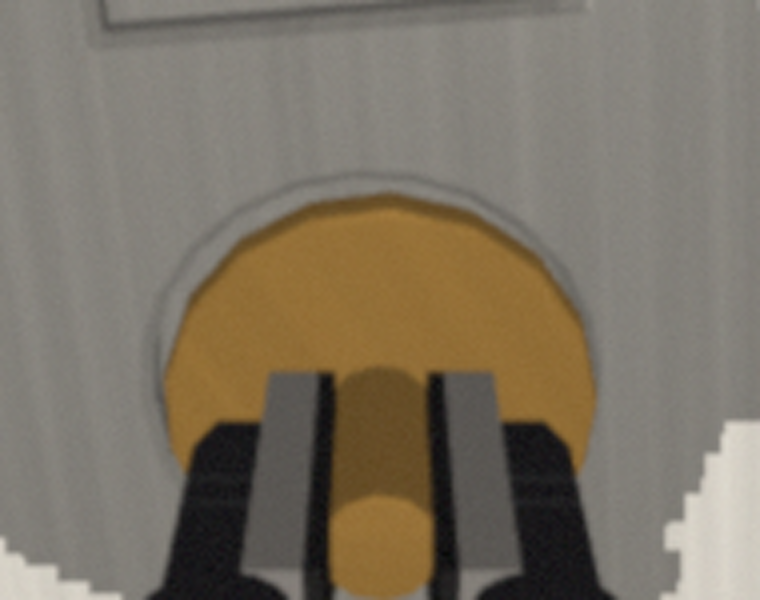

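send_rows --increments '[-1.2,2,-0.3,0,0,0.003,0,2,0,0,0,0,0,0,0,0,0,0]'

```text
clock: 7.62
tool_pos: [514.0, -79.3, 71.0]
tool_rot: [0.707, -0.001, 0.001, -0.707]
ft_force: [0.7, 0.1, -0.9]
finger_gap: 0.112
```

```bash
python3 - <<'E'
from h import *
c=snap("wrist","w8"); print(c["st"]["clock"],c["st"]["tool_pos"],c["st"]["ft_force"],c["st"]["finger_gap"],Ro.from_quat(c["st"]["tool_rot"]).as_matrix().round(3))
cv2.imwrite("pics/w8c.png",cv2.resize(c["image"][200:350,230:420,::-1],None,fx=4,fy=4,interpolation=cv2.INTER_CUBIC))
E
python3 m6.py w8 -80; python3 m5.py w8
```

```text
7.625 [514.03622207 -79.27776719  71.0326789 ] [ 0.69501649  0.06528971 -0.9073908 ] 0.11152950334165032 [[ 1.    -0.     0.002]
 [-0.002 -0.     1.   ]
 [-0.    -1.    -0.   ]]
40
rim fit (array([514.38, -81.27]), np.float64(0.5747641699046335)) tool load
px [271. 249.] [378. 349.]
disc x,z,underside y: [-1.11 -1.02 23.34] 0.38496982371936034
19 [-1.1   0.51] 0.7635513077998113
20.3 [-1.11  0.05] 0.6027074862167847
22 [-1.11 -0.55] 0.437313211865056
```

View pics/w8c.png

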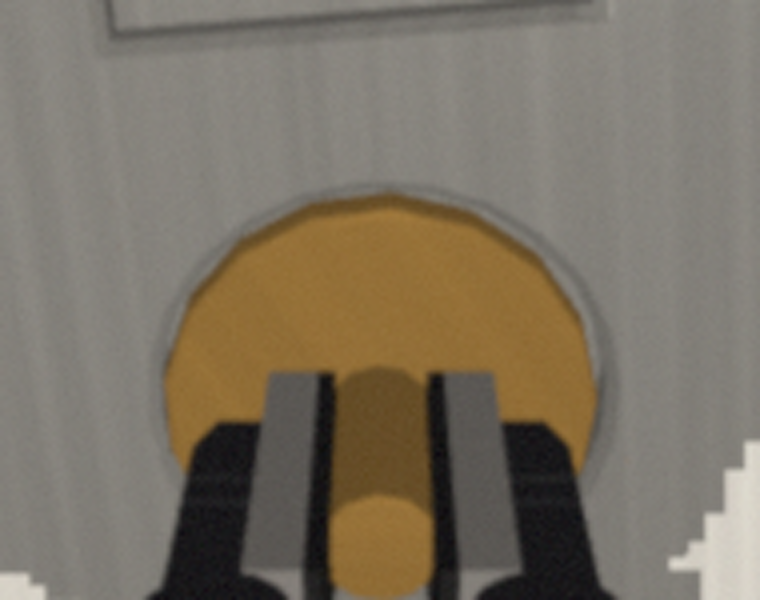

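send_rows --increments '[0.3,2,0,0,0,0,0,2,0,0,0,0,0,1,0,0,0,0,0,0,0,0,0,0]'

```text
clock: 8.18
tool_pos: [514.7, -80.3, 66.5]
tool_rot: [0.707, -0.001, 0.001, -0.707]
ft_force: [0.3, -5.7, -3.1]
finger_gap: 0.111
```

```bash
python3 - <<'E'
from h import *
c=snap("wrist","w9"); print(c["st"]["clock"],c["st"]["tool_pos"],c["st"]["ft_force"],c["st"]["finger_gap"],Ro.from_quat(c["st"]["tool_rot"]).as_matrix().round(3))
cv2.imwrite("pics/w9c.png",cv2.resize(c["image"][200:350,230:420,::-1],None,fx=4,fy=4,interpolation=cv2.INTER_CUBIC))
E
```

```text
8.175 [514.72698972 -80.25129855  66.54093733] [ 0.28114864 -5.73403774 -3.12424663] 0.11142168642977425 [[ 1.     0.001  0.003]
 [-0.003 -0.001  1.   ]
 [ 0.001 -1.    -0.001]]
```

View pics/w9c.png

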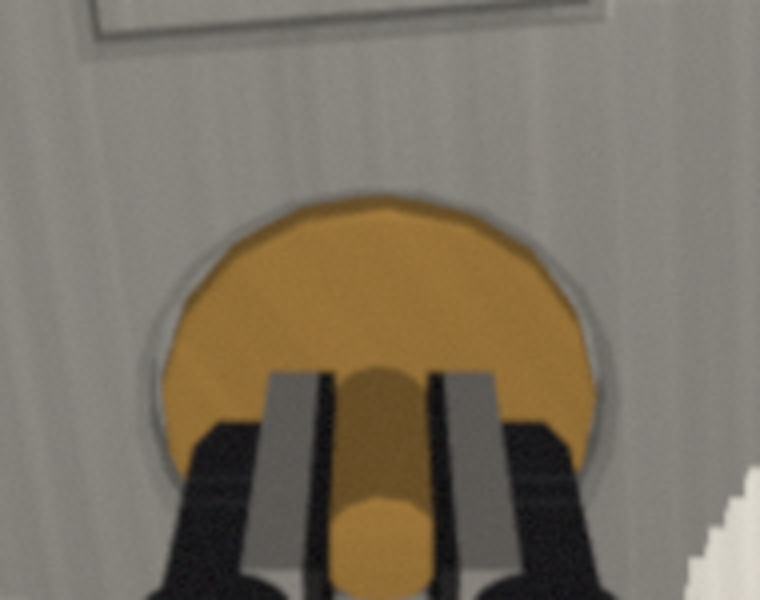

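send_rows --increments '[0,1,-1,0,0,0,0,1,0,0,0,0,0,0,0,0,0,0]'

```text
clock: 8.6
tool_pos: [514.6, -80.5, 64.3]
tool_rot: [0.707, -0.001, 0.001, -0.707]
ft_force: [-1.1, -4.1, 3.1]
finger_gap: 0.108
```

```bash
python3 - <<'E'
from h import *
c=snap("wrist","w10"); print(c["st"]["clock"],c["st"]["tool_pos"],c["st"]["ft_force"],c["st"]["finger_gap"],Ro.from_quat(c["st"]["tool_rot"]).as_matrix().round(3))
cv2.imwrite("pics/w10c.png",cv2.resize(c["image"][200:350,230:420,::-1],None,fx=4,fy=4,interpolation=cv2.INTER_CUBIC))
E
```

```text
8.6 [514.56439415 -80.49217101  64.28983184] [-1.09440787 -4.06742138  3.11204476] 0.10798358075491522 [[ 1.     0.     0.002]
 [-0.002 -0.     1.   ]
 [ 0.    -1.    -0.   ]]
```

View pics/w10c.png

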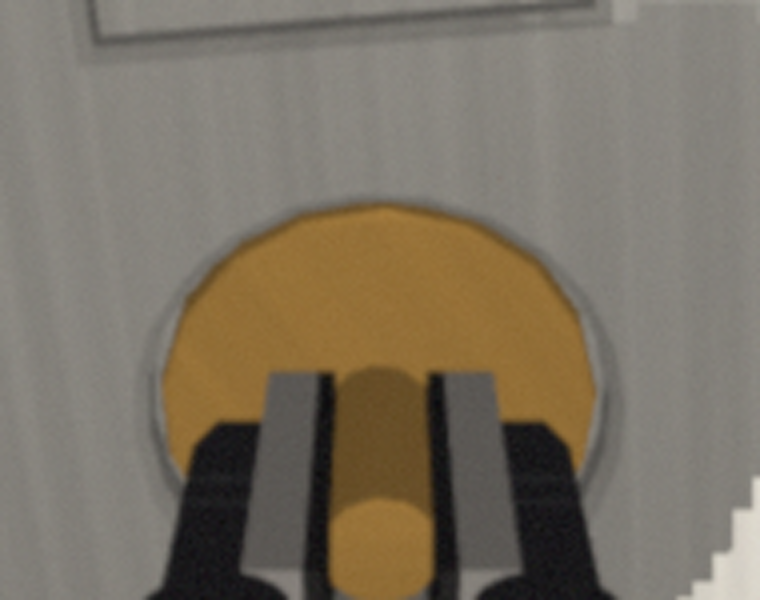

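send_rows --increments '[0,0.5,-0.5,0,0,0,0,0,0,0,0,0]'

```text
clock: 8.9
tool_pos: [514.5, -80.4, 64.1]
tool_rot: [-0.707, 0.001, -0.001, 0.707]
ft_force: [-4.0, -1.1, 13.0]
finger_gap: 0.111
```

send_rows --increments '[0,0,0,0,0,0,0,0,0,0,0,0,0,0,0,0,0,0,0,0,0,0,0,0]' --hand 0.3

```text
clock: 9.4
tool_pos: [514.4, -80.7, 63.7]
tool_rot: [-0.707, 0.001, -0.001, 0.707]
ft_force: [0.7, 0.2, 0.1]
finger_gap: 0.35
```

send_rows --increments '[0,-20,0,0,0,0,0,-40,0,0,0,0,0,-40,0,0,0,0,0,0,0,0,0,0]'

```text
clock: 9.9
tool_pos: [515.7, -80.9, 166.1]
tool_rot: [-0.707, -0.001, -0.002, 0.707]
ft_force: [0.1, 0.7, -0.4]
finger_gap: 0.347
```

```bash
python3 - <<'E'
from h import *
c=snap("wrist","w11"); print(c["st"]["clock"],c["st"]["tool_pos"],c["st"]["ft_force"],c["st"]["finger_gap"])
cv2.imwrite("pics/w11c.png",cv2.resize(c["image"][130:370,200:460,::-1],None,fx=3,fy=2.5,interpolation=cv2.INTER_CUBIC))
E
```

```text
9.9 [515.66460684 -80.85048298 166.12945653] [ 0.13573646  0.73249526 -0.44142483] 0.3466759694832692
```

View pics/w11c.png

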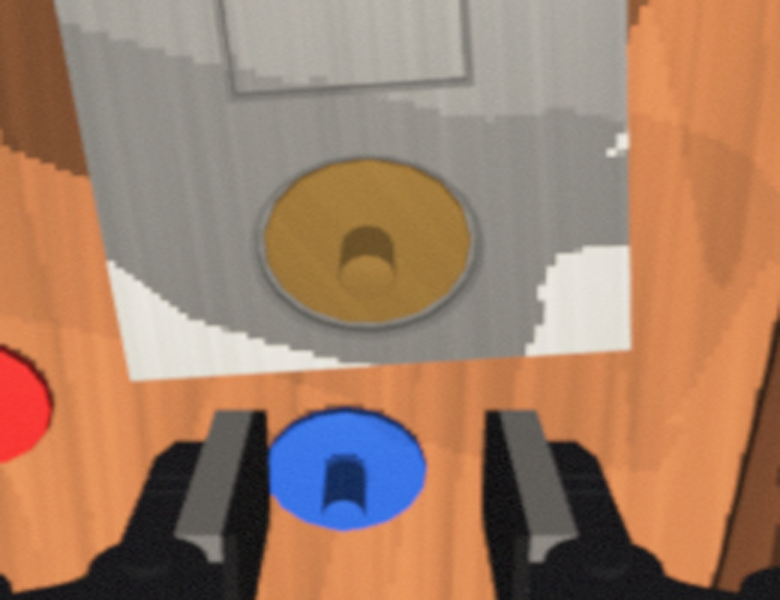

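```bash
python3 - <<'E'
from h import *
np.set_printoptions(precision=1,suppress=True)
c=np.load("top0.npy",allow_pickle=True).item();im=c["image"];cm=cam(c)
f=lambda x,y:(250+x/3.3-.35,180+y/3.3-.35)
for n,p in dict(tip=(357,43),collar=(472,50),hend=(605,55)).items(): print(n,onz(cm,*f(*p),57))
print("mouth top",onz(cm,*f(93,165),118))
im,cm=load("w4")
for n,p in dict(tip=(570,135),collar=(535,271)).items(): print(n,onz(cm,*p,55))
print("collarL/R",onz(cm,509,264,55),onz(cm,557,275,55),"handle end",onz(cm,487,395,64),onz(cm,517,398,64))
E
```

```text
tip [ 655.5 -100.3   57. ]
collar [ 648.4 -184.    57. ]
hend [ 642.6 -281.1   57. ]
mouth top [560.2  90.1 118. ]
tip [652.1 -97.9  55. ]
collar [ 647.6 -182.8   55. ]
collarL/R [ 630.2 -178.    55. ] [ 662.3 -185.6   55. ] handle end [ 626.1 -273.6   64. ] [ 647.4 -276.1   64. ]
```

```bash
python3 - <<'E'
from h import *
plan([((645,-237,160),down(-.065),5)])
E
```

```text
[26, 1, -31, 0, 0.013, 0, 26, 1, -31, 0, 0.013, 0.001, 27, 1, -31, 0, 0.012, 0, 27, 1, -30, 0, 0.013, 0.001, 28, 1, -30, 0, 0.012, 0] 5
end [ 644.7 -237.2  159.7]
```

send_rows --increments '[26,1,-31,0,0.013,0,26,1,-31,0,0.013,0.001,27,1,-31,0,0.012,0,27,1,-30,0,0.013,0.001,28,1,-30,0,0.012,0,0,0,0,0,0,0]' --hand -0.1

```text
clock: 10.7
tool_pos: [644.1, -239.9, 156.5]
tool_rot: [0.707, -0.025, 0.022, -0.706]
ft_force: [-0.2, -0.1, -1.2]
finger_gap: 0.551
```

```bash
python3 - <<'E'
from h import *
c=snap("wrist","w12"); print(c["st"]["clock"],c["st"]["tool_pos"],c["st"]["ft_force"],c["st"]["finger_gap"],Ro.from_quat(c["st"]["tool_rot"]).as_matrix().round(3))
E
```

```text
10.7 [ 644.09960486 -239.9057547   156.5071743 ] [-0.23303764 -0.0888929  -1.23985752] 0.5506879420380405 [[ 0.998 -0.004  0.067]
 [-0.067 -0.001  0.998]
 [-0.004 -1.    -0.001]]
```

View pics/w12.png

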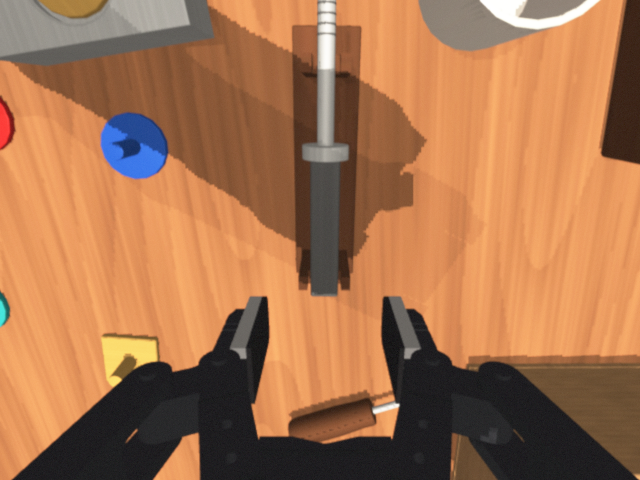

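```bash
python3 - <<'E'
from h import *
np.set_printoptions(precision=1,suppress=True)
im,cm=load("w12")
print("collar front top(z69)",onz(cm,326,144,69),"shaft just ahead",onz(cm,326,142,60),"far",onz(cm,327,30,60))
print("handle end",onz(cm,324.5,292,64), "handle mid L/R at rows",onz(cm,311,200,64),onz(cm,339,200,64))
print("grip-level proj of (644,-237,55)",proj(cm,(644,-237,55)))
E
```

```text
collar front top(z69) [ 647.5 -179.3   69. ] shaft just ahead [ 647.5 -179.2   60. ] far [ 651.9 -120.8   60. ]
handle end [ 640.1 -275.    64. ] handle mid L/R at rows [ 636.2 -212.3   64. ] [ 653.1 -213.5   64. ]
grip-level proj of (644,-237,55) [326.6 232.7]
```

```bash
python3 - <<'E'
from h import *
plan([((643.5,-233,90),down(-.076),2),((643.5,-233,44),down(-.076),2)],dp=1)
E
```

```text
[0, 33.3, 2.6, 0, 0.005, -0.002, -0.2, 33.4, 2.7, 0, 0.005, -0.002, 0, 23, 0, 0, 0, 0, 0, 23, 0, 0, 0, 0] 4
end [ 643.5 -233.    44. ]
```

send_rows --increments '[0,33,2.6,0,0.005,-0.002,-0.2,33,2.7,0,0.005,-0.002,0,23,0,0,0,0,0,23,0,0,0,0,0,0,0,0,0,0]'

```text
clock: 11.38
tool_pos: [643.5, -231.8, 45.0]
tool_rot: [-0.706, 0.027, -0.026, 0.707]
ft_force: [-0.3, 0.2, -0.4]
finger_gap: 0.552
```

```bash
python3 - <<'E'
from h import *
c=snap("wrist","w13"); print(c["st"]["clock"],c["st"]["tool_pos"],c["st"]["ft_force"],c["st"]["finger_gap"],Ro.from_quat(c["st"]["tool_rot"]).as_matrix().round(3))
E
```

```text
11.375 [ 643.51436189 -231.84048791   45.02032274] [-0.34075578  0.16634228 -0.35552401] 0.5518659278501713 [[ 0.997 -0.     0.075]
 [-0.075  0.     0.997]
 [-0.    -1.     0.   ]]
```

View pics/w13.png

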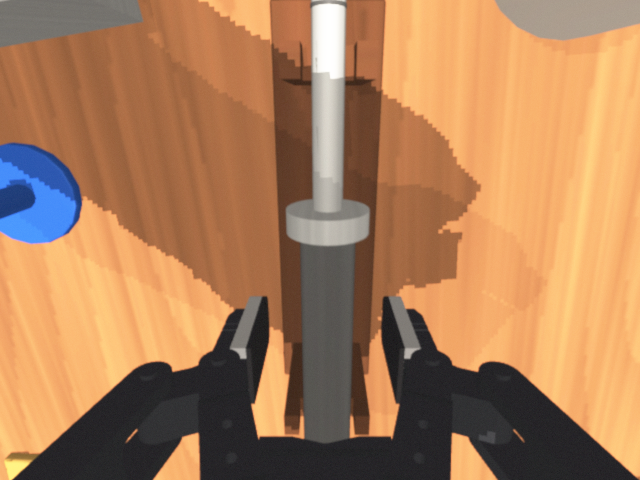

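```bash
cat > col.py <<'E'
from h import *
import sys
np.set_printoptions(precision=2,suppress=True)
c=np.load(sys.argv[1]+".npy",allow_pickle=True).item();T=c["mount"];tc=(c["K"],T[:3,:3],T[:3,3])
for s in sys.argv[2:]:
    u,v,y=map(float,s.split(",")); o,d=ray(tc,u,v); print(s,o+d*(y-o[1])/d[1])
E
python3 col.py w13 328,201,-25 328,243,-25 287,217,-11 369,217,-11 328,441,-20 328,100,-16
```

```text
328,201,-25 [ -0.1  -25.    56.88]
328,243,-25 [ -0.06 -25.    43.84]
287,217,-11 [-13.6  -11.    47.77]
369,217,-11 [ 13.67 -11.    47.78]
328,441,-20 [  0.23 -20.   -39.64]
328,100,-16 [ -0.12 -16.    84.57]
```

send_rows --increments '[0,1,0,0,0,0,0,0,0,0,0,0,0,0,0,0,0,0,0,0,0,0,0,0,0,0,0,0,0,0]' --hand 1

```text
clock: 12.05
tool_pos: [644.9, -232.4, 46.7]
tool_rot: [0.707, -0.025, 0.028, -0.706]
ft_force: [-0.7, 0.9, 6.8]
finger_gap: 0.201
```

send_rows --increments '[0,-20,0,0,0,0,0,-40,0,0,0,0,0,-40,0,0,0,0,0,-40,0,0,0,0,0,0,0,0,0,0]'

```text
clock: 12.68
tool_pos: [645.3, -232.9, 190.1]
tool_rot: [0.707, -0.024, 0.029, -0.706]
ft_force: [0.4, -0.8, -2.9]
finger_gap: 0.197
```

```bash
python3 - <<'E'
from h import *
c=snap("wrist","w14"); print(c["st"]["clock"],c["st"]["tool_pos"],c["st"]["ft_force"],c["st"]["finger_gap"],Ro.from_quat(c["st"]["tool_rot"]).as_matrix().round(3))
E
```

```text
12.675 [ 645.32473308 -232.86303326  190.14855822] [ 0.40235102 -0.76884055 -2.90405937] 0.19698070576056248 [[ 0.997  0.007  0.075]
 [-0.075 -0.002  0.997]
 [ 0.008 -1.    -0.001]]
```

View pics/w14.png

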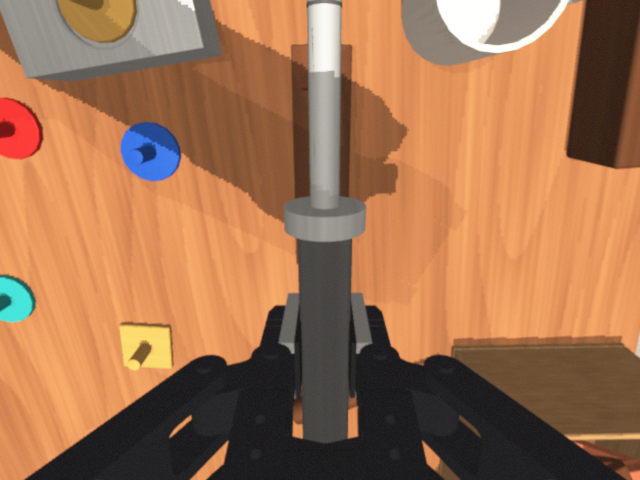

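```bash
python3 - <<'E'
from h import *
print(telemetry.observe()["joint_pos"])
plan([((645,-180,250),down(.25),3),((575,150,250),down(np.pi/2+.077),9)])
E
```

```text
[-0.01956756  0.71840514  0.46876068  1.49537834 -0.36011074  1.00908676
  0.46602427]
[-1, -21, 17, 0, -0.108, 0.002, 1, -21, 18, 0.001, -0.109, 0.001, 2, -20, 17, 0, -0.108, 0.002, 2, 0, 37, 0, -0.155, 0, 7, 0, 37, 0, -0.155, 0, 13, 0, 35, 0, -0.155, 0, 18, 0, 33, 0, -0.155, 0, 23, 0, 30, 0, -0.156, 0] 8
[27, 0, 26, 0, -0.155, 0, 31, 0, 21, 0, -0.156, 0, 34, 0, 16, 0, -0.155, 0, 36, 0, 10, 0, -0.156, 0] 4
end [574.9 149.9 249.9]
```

send_rows --increments '[-1,-21,17,0,-0.108,0.002,1,-21,18,0.001,-0.109,0.001,2,-20,17,0,-0.108,0.002,2,0,37,0,-0.155,0,7,0,37,0,-0.155,0,13,0,35,0,-0.155,0,18,0,33,0,-0.155,0,23,0,30,0,-0.156,0]'

```text
clock: 13.72
tool_pos: [604.4, 4.6, 247.3]
tool_rot: [-0.614, -0.347, 0.35, 0.616]
ft_force: [0.6, -0.2, -1.2]
finger_gap: 0.2
```

send_rows --increments '[27,0,26,0,-0.155,0,31,0,21,0,-0.156,0,34,0,16,0,-0.155,0,36,0,10,0,-0.156,0,0,0,0,0,0,0,0,0,0,0,0,0]'

```text
clock: 14.48
tool_pos: [574.4, 149.2, 247.5]
tool_rot: [-0.48, -0.517, 0.52, 0.482]
ft_force: [-0.4, -0.3, -1.6]
finger_gap: 0.2
```

```bash
python3 - <<'E'
from h import *
c=snap("wrist","w15"); print(c["st"]["clock"],c["st"]["tool_pos"],c["st"]["ft_force"],c["st"]["finger_gap"],Ro.from_quat(c["st"]["tool_rot"]).as_matrix().round(3),c["st"]["joint_pos"])
E
```

```text
14.475 [574.36229495 149.23101247 247.53286119] [-0.40285332 -0.30894314 -1.61907778] 0.2004790736741909 [[-0.075 -0.004 -0.997]
 [ 0.997 -0.    -0.075]
 [-0.    -1.     0.004]] [-0.37824008  0.46467979  0.03494448  1.67648272 -0.01960466  1.00460982
  1.30985196]
```

View pics/w15.png

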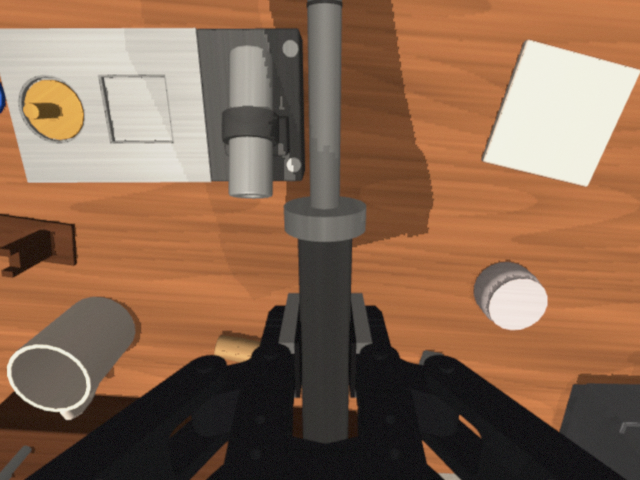

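```bash
python3 - <<'E'
from h import *
im,cm=load("w15")
cv2.imwrite("pics/w15c.png",cv2.resize(im[20:220,190:370,::-1],None,fx=4,fy=3,interpolation=cv2.INTER_CUBIC))
E
```

```text
(no output)
```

View pics/w15c.png

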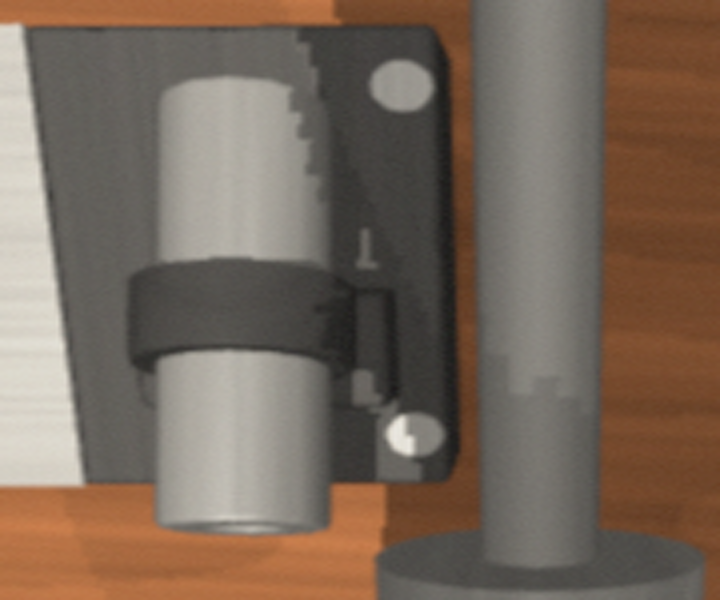

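```bash
python3 - <<'E'
from h import *
np.set_printoptions(precision=1,suppress=True)
im,cm=load("w15")
f=lambda x,y:(190+x/4-.4,20+y/3-.3)
for r in (520,525,530): print("mouth",r,onz(cm,*f(243,r),105))
print("rim L/R",onz(cm,*f(156,520),105),onz(cm,*f(330,520),105))
print("die far edge y+ top",onz(cm,*f(432,28),50),onz(cm,*f(450,480),50),"white corner",onz(cm,*f(85,484),50))
print("axis back", onz(cm,*f(244,90),85))
g=im.astype(int)
hsv=cv2.cvtColor(im,cv2.COLOR_RGB2HSV);H,S,V=[hsv[:,:,i].astype(int) for i in range(3)]
m=comp((H>=14)&(H<=32)&(S>110),(65,110));q=np.argwhere(m)[:,::-1].astype(np.float32);print("blank",onz(cm,*cv2.minEnclosingCircle(q)[0],50))
t=comp((S<60)&(V>180),(570,110));r=cv2.minAreaRect(np.argwhere(t)[:,::-1].astype(np.float32));
cn=max(cv2.findContours(t.astype(np.uint8),0,1)[0],key=cv2.contourArea); print("tile",np.mean([onz(cm,*p[0].astype(float),8) for p in cv2.approxPolyDP(cn,6,True)],0),len(cv2.approxPolyDP(cn,6,True)))
d=comp((S<60)&(V>110),(90,50));ys=[np.argwhere(d[:,x]).max() for x in range(40,200,10)];p=np.polyfit(range(40,200,10),ys,1);print("die bottom edge",onz(cm,40,np.polyval(p,40),50),onz(cm,200,np.polyval(p,200),50))
E
```

```text
mouth 520 [557.2  93.  105. ]
mouth 525 [558.5  93.1 105. ]
mouth 530 [559.7  93.1 105. ]
rim L/R [558.4  77.1 105. ] [556. 109. 105.]
die far edge y+ top [438.8 117.7  50. ] [555.5 127.8  50. ] white corner [562.7  48.7  50. ]
axis back [459.5  88.3  85. ]
blank [513.3 -79.4  50. ]
tile [486.8 359.8   8. ] 4
die bottom edge [574.  -99.7  50. ] [563.4  39.3  50. ]
```

```bash
python3 - <<'E'
from h import *
np.set_printoptions(precision=2,suppress=True)
for tag in ("w14","w15"):
    c=np.load(tag+".npy",allow_pickle=True).item();im=c["image"];T=c["mount"];tc=(c["K"],T[:3,:3],T[:3,3])
    g=cv2.GaussianBlur(im,(0,0),1).astype(float)
    for row in (15,60,100,150,185):
        d=np.abs(np.diff(g[row,290:360],axis=0)).sum(1); 
        l=290+np.argmax(d[:35])+.5; r=290+35+np.argmax(d[35:])+.5
        u=(l+r)/2; o,dd=ray(tc,u,row); 
        # depth from width
        dep=385.1*10/(r-l); P=o+dd*dep/(dd@T[:3,2])
        print(tag,row,l,r,"x at y=-8.5:",(o+dd*(-8.5-o[1])/dd[1]),"bywidth",P)
E
```

```text
w14 15 308.5 338.5 x at y=-8.5: [ -1.43  -8.5  107.63] bywidth [ -1.49  11.5  111.25]
w14 60 308.5 339.5 x at y=-8.5: [-1.29 -8.5  95.79] bywidth [-1.31  2.03 96.7 ]
w14 100 308.5 339.5 x at y=-8.5: [-1.29 -8.5  84.54] bywidth [-1.31 -2.23 84.52]
w14 150 309.5 339.5 x at y=-8.5: [-1.14 -8.5  69.41] bywidth [-1.15 -3.35 68.77]
w14 185 309.5 338.5 x at y=-8.5: [-1.31 -8.5  58.04] bywidth [-1.32 -2.84 56.82]
w15 15 307.5 341.5 x at y=-8.5: [ -0.03  -8.5  108.74] bywidth [ -0.03  -5.59 109.27]
w15 60 302.5 340.5 x at y=-8.5: [-0.92 -8.5  96.89] bywidth [ -0.79 -22.97  95.63]
w15 100 308.5 340.5 x at y=-8.5: [-0.03 -8.5  85.64] bywidth [-0.03 -6.32 85.64]
w15 150 304.5 339.5 x at y=-8.5: [-0.83 -8.5  70.52] bywidth [ -0.71 -21.93  72.17]
w15 185 309.5 339.5 x at y=-8.5: [-0.03 -8.5  59.15] bywidth [-0.03 -7.15 58.86]
```

```bash
cat >> h.py <<'E'
M=np.array([558.5,93.1,105.]); YAW=.0762; TL=np.radians(20)
AX=np.array([np.cos(TL)*np.cos(YAW),np.cos(TL)*np.sin(YAW),np.sin(TL)])
RI=down(np.pi/2+YAW,TL)
def ins(out,off=(-.3,-8.5,0),L=137): return M+AX*(L+out)-RI@np.array(off)
E
python3 - <<'E'
from h import *
print(RI[:,2],AX,ins(60))
plan([((690,130,260),down(np.pi/2+YAW,.2),4),(ins(60),RI,4),(ins(25),RI,2)])
E
```

```text
[-0.93696581 -0.0715353  -0.34202014] [0.93696581 0.0715353  0.34202014] [745.95816108 107.71289632 164.39058096]
[-7, -3, -28, -0.051, 0, 0, -7, -2, -29, -0.051, 0, 0, -7, 0, -29, -0.051, -0.001, 0, -7, 1, -28, -0.051, 0, 0, -6, 26, -9, -0.037, 0, 0, -7, 26, -7, -0.037, 0, 0, -6, 27, -7, -0.037, 0, 0, -7, 27, -5, -0.038, 0, 0] 8
[0, 0, 17, 0, 0, 0, 0, 0, 18, 0, 0, 0] 2
end [712.9 105.2 152.4]
```

send_rows --increments '[-7,-3,-28,-0.051,0,0,-7,-2,-29,-0.051,0,0,-7,0,-29,-0.051,-0.001,0,-7,1,-28,-0.051,0,0,-6,26,-9,-0.037,0,0,-7,26,-7,-0.037,0,0,-6,27,-7,-0.037,0,0,-7,27,-5,-0.038,0,0]'

```text
clock: 15.52
tool_pos: [747.3, 108.8, 164.0]
tool_rot: [0.557, 0.602, -0.42, -0.388]
ft_force: [-0.3, 0.8, -1.6]
finger_gap: 0.194
```

send_rows --increments '[0,0,17,0,0,0,0,0,18,0,0,0,0,0,0,0,0,0]'

```text
clock: 15.9
tool_pos: [713.1, 106.3, 152.3]
tool_rot: [0.556, 0.602, -0.421, -0.389]
ft_force: [0.8, -0.4, -1.0]
finger_gap: 0.2
```

```bash
python3 - <<'E'
from h import *
np.set_printoptions(precision=3,suppress=True)
c=snap("wrist","w16"); st=c["st"]; print(st["clock"],st["tool_pos"],st["ft_force"],Ro.from_quat(st["tool_rot"]).as_matrix(),"want",ins(25),RI)
for n in ("scene","top"):
    s=snap(n,n+"1"); cm=cam(s); u,v=proj(cm,M).astype(int); print(n,u,v)
    x0,y0=max(u-60,0),max(v-50,0)
    cv2.imwrite(f"pics/{n}1c.png",cv2.resize(s["image"][y0:y0+100,x0:x0+120,::-1],None,fx=6,fy=6,interpolation=cv2.INTER_CUBIC))
E
```

```text
15.9 [713.077 106.317 152.314] [ 0.786 -0.386 -1.045] [[-0.078  0.342 -0.937]
 [ 0.997  0.027 -0.073]
 [ 0.    -0.939 -0.343]] want [713.164 105.209 152.42 ] [[-0.076  0.341 -0.937]
 [ 0.997  0.026 -0.072]
 [ 0.    -0.94  -0.342]]
scene 351 237
top 276 231
```

View pics/scene1c.png

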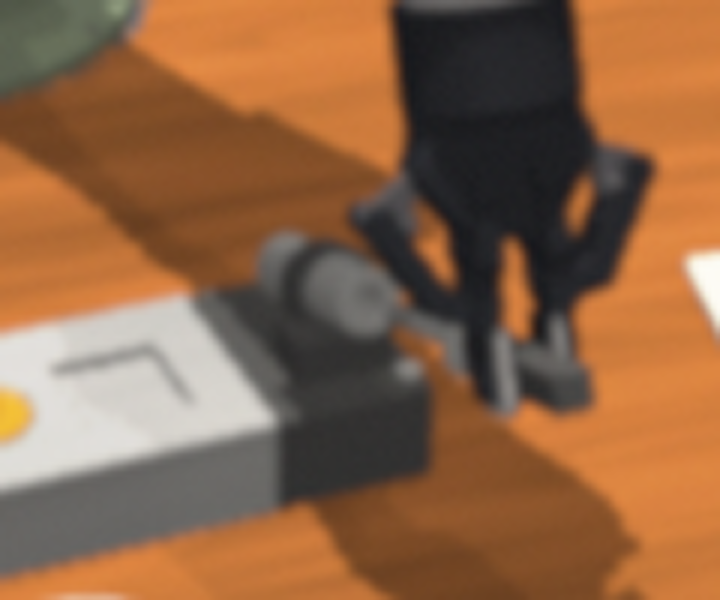

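View pics/top1c.png

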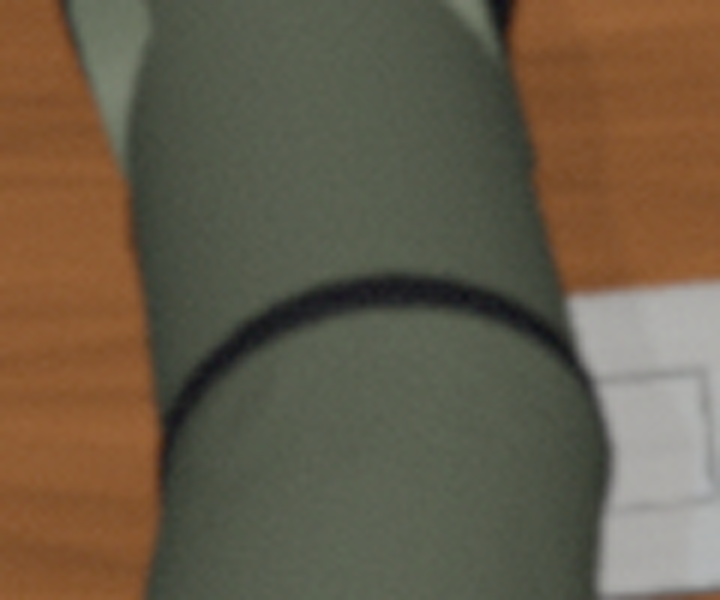

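View pics/w16.png

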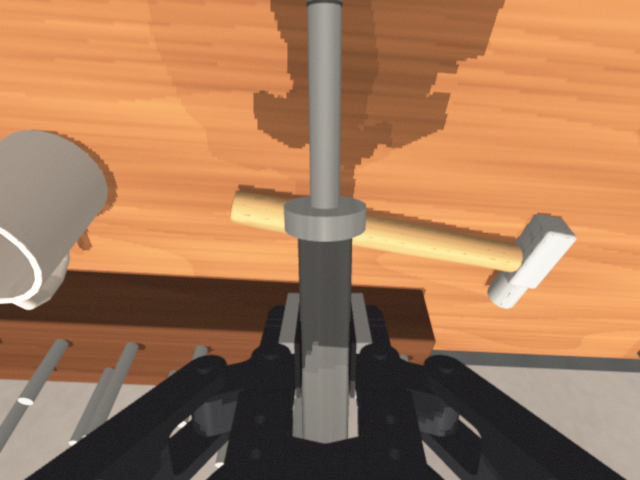

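```bash
python3 - <<'E'
from h import *
np.set_printoptions(precision=2,suppress=True)
im,cm=load("scene1"); c=np.load("scene1.npy",allow_pickle=True).item()["st"]
R=Ro.from_quat(c["tool_rot"]).as_matrix();p=c["tool_pos"]
for n,z in (("tip",137),("mid",95),("collar",52)): 
    u=proj(cm,p+R@[-.3,-8.5,z]); print(n,u,"crop",(u-[291,187])*6)
u=proj(cm,M);print("M",u,"crop",(u-[291,187])*6)
E
```

```text
tip [355.65 238.67] crop [387.92 310.01]
mid [361.97 241.52] crop [425.83 327.1 ]
collar [368.8  244.59] crop [466.79 345.56]
M [351.59 237.  ] crop [363.53 300.02]
```

```bash
python3 - <<'E'
from h import *
im,cm=load("scene1")
cv2.imwrite("pics/s1z.png",cv2.resize(im[222:257,335:385,::-1],None,fx=16,fy=16,interpolation=cv2.INTER_CUBIC))
E
```

```text
(no output)
```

View pics/s1z.png

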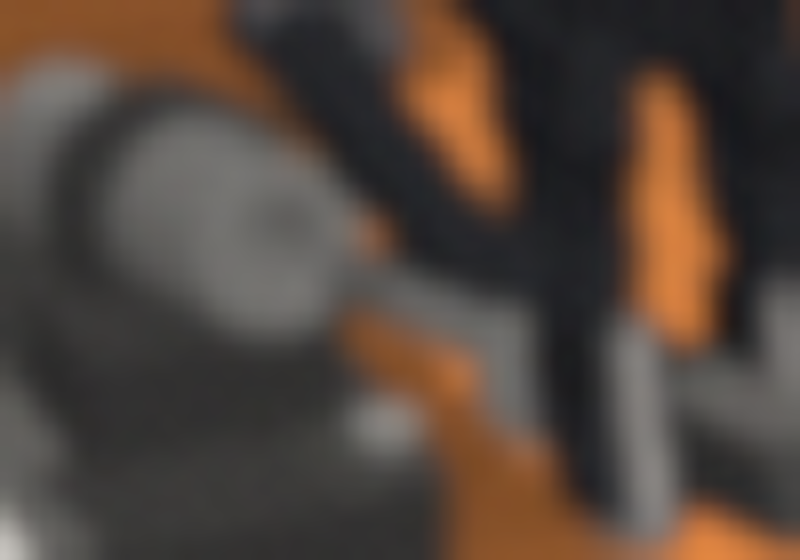

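send_rows --increments '[-0.5,0,12,0,0,0,0,0,12,0,0,0,0,0,8,0,0,0,0,0,0,0,0,0]'

```text
clock: 16.55
tool_pos: [682.6, 103.9, 141.7]
tool_rot: [0.556, 0.602, -0.421, -0.389]
ft_force: [0.9, 0.2, -1.1]
finger_gap: 0.197
```

send_rows --increments '[0,0,8,0,0,0,0,0,8,0,0,0,0,0,0,0,0,0]'

```text
clock: 16.92
tool_pos: [667.5, 102.7, 136.1]
tool_rot: [0.556, 0.602, -0.421, -0.389]
ft_force: [-0.0, 0.1, -1.9]
finger_gap: 0.201
```

```bash
python3 - <<'E'
from h import *
np.set_printoptions(precision=3,suppress=True)
c=snap("wrist","w17"); st=c["st"]; print(st["clock"],st["tool_pos"],st["ft_force"],st["torque"])
d=RI.T@(st["tool_pos"]-ins(0)); print("tool-frame err (z=depth)",d)
E
```

```text
16.925 [667.538 102.668 136.064] [-0.04   0.107 -1.876] [-0.004  0.404 -0.051]
tool-frame err (z=depth) [ 0.939 -0.257 23.526]
```

View pics/w17.png

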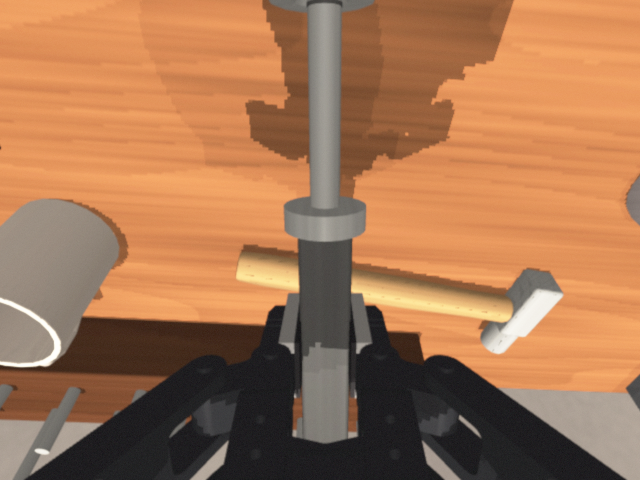

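send_rows --increments '[-0.8,0,8,0,0,0,0,0,10,0,0,0,0,0,10,0,0,0,0,0,10,0,0,0,0,0,0,0,0,0]'

```text
clock: 17.6
tool_pos: [631.9, 99.1, 123.0]
tool_rot: [0.556, 0.602, -0.421, -0.389]
ft_force: [-0.1, 0.3, -1.8]
finger_gap: 0.198
```

```bash
python3 - <<'E'
from h import *
np.set_printoptions(precision=3,suppress=True)
c=snap("wrist","w18"); st=c["st"]; print(st["clock"],st["tool_pos"],st["ft_force"],st["torque"])
d=RI.T@(st["tool_pos"]-ins(0)); print("tool-frame err (z=depth)",d)
E
```

```text
17.6 [631.879  99.103 122.999] [-0.098  0.257 -1.796] [-0.056  0.501 -0.005]
tool-frame err (z=depth) [ 0.099 -0.233 61.661]
```

View pics/w18.png

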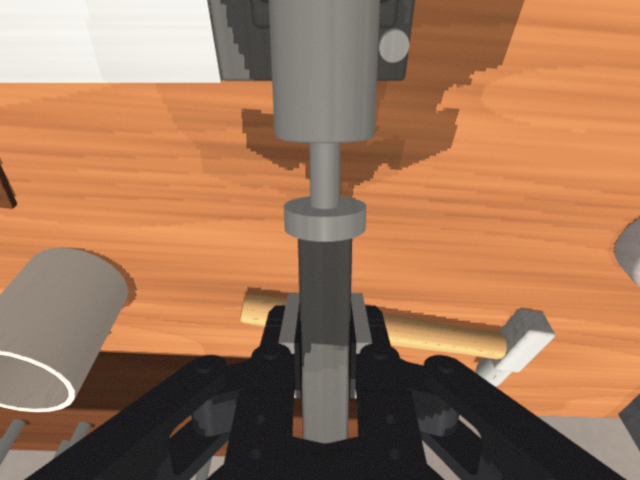

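send_rows --increments '[0,0,8,0,0,0,0,0,8,0,0,0,0,0,4,0,0,0,0,0,0,0,0,0]'

```text
clock: 18.15
tool_pos: [613.7, 97.7, 116.4]
tool_rot: [0.556, 0.602, -0.421, -0.389]
ft_force: [0.1, -0.6, -2.4]
finger_gap: 0.203
```

```bash
python3 - <<'E'
from h import *
np.set_printoptions(precision=3,suppress=True)
c=snap("wrist","w19"); st=c["st"]; print(st["clock"],st["tool_pos"],st["ft_force"],st["torque"])
d=RI.T@(st["tool_pos"]-ins(0)); print("tool-frame err (z=depth)",d)
cv2.imwrite("pics/w19c.png",cv2.resize(c["image"][120:280,220:430,::-1],None,fx=3.7,fy=3.7,interpolation=cv2.INTER_CUBIC))
E
```

```text
18.15 [613.719  97.67  116.367] [ 0.061 -0.572 -2.353] [-0.036  0.44   0.054]
tool-frame err (z=depth) [ 0.053 -0.232 81.047]
```

View pics/w19c.png

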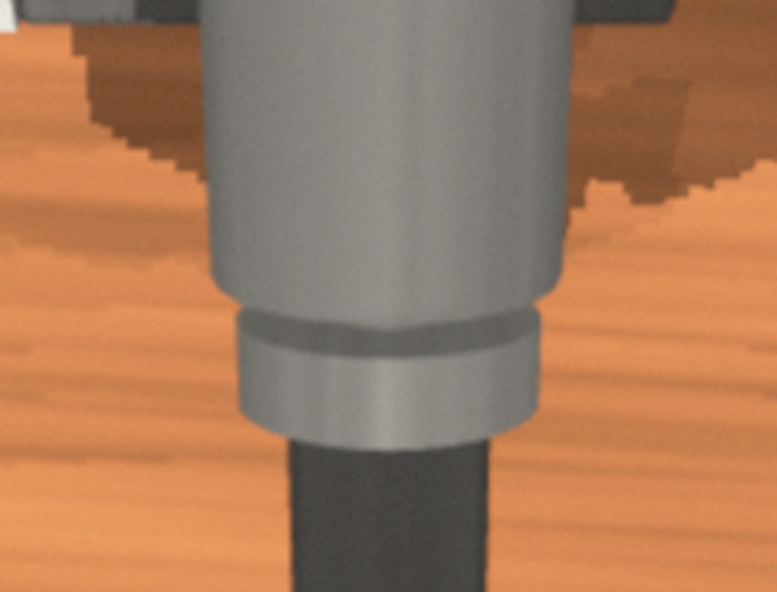

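Nearly closed: only a few mm between collar and rim. I'll push on until force shows.

send_rows --increments '[0,0,2,0,0,0,0,0,1,0,0,0,0,0,1,0,0,0,0,0,0,0,0,0]'

```text
clock: 18.7
tool_pos: [611.2, 97.4, 115.6]
tool_rot: [0.557, 0.602, -0.42, -0.389]
ft_force: [5.0, 0.3, -1.6]
finger_gap: 0.197
```

send_rows --increments '[0,0,2,0,0,0,0,0,0,0,0,0,0,0,0,0,0,0]'

```text
clock: 19.08
tool_pos: [611.1, 97.5, 115.9]
tool_rot: [0.557, 0.603, -0.419, -0.388]
ft_force: [14.7, -0.5, -1.2]
finger_gap: 0.199
```

```bash
python3 - <<'E'
from h import *
np.set_printoptions(precision=3,suppress=True)
c=snap("wrist","w20"); st=c["st"]; print(st["clock"],st["tool_pos"],st["ft_force"],st["torque"])
d=RI.T@(st["tool_pos"]-ins(0)); print("tool-frame err (z=depth)",d)
cv2.imwrite("pics/w20c.png",cv2.resize(c["image"][120:280,220:430,::-1],None,fx=3.7,fy=3.7,interpolation=cv2.INTER_CUBIC))
E
```

```text
19.075 [611.097  97.453 115.927] [14.683 -0.533 -1.192] [-0.17  -2.598 -0.023]
tool-frame err (z=depth) [ 0.036 -0.718 83.67 ]
```

View pics/w20c.png

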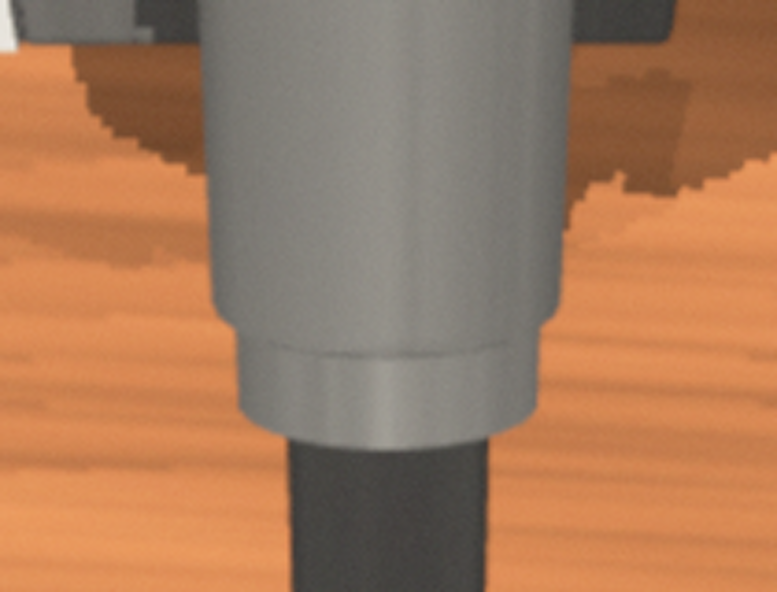

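send_rows --increments '[0,0,-6,0,0,0,0,0,-15,0,0,0,0,0,-18,0,0,0,0,0,-18,0,0,0,0,0,-18,0,0,0,0,0,-18,0,0,0,0,0,-18,0,0,0,0,0,-18,0,0,0]'

```text
clock: 20.12
tool_pos: [729.3, 106.6, 158.5]
tool_rot: [0.556, 0.601, -0.421, -0.39]
ft_force: [0.1, -0.7, -2.0]
finger_gap: 0.201
```

```bash
python3 - <<'E'
from h import *
np.set_printoptions(precision=3,suppress=True)
st=telemetry.observe(); print(st["clock"],st["tool_pos"],st["ft_force"],st["torque"])
d=RI.T@(st["tool_pos"]-ins(0)); print("tool-frame err (z=depth)",d)
c=snap("wrist","w21")
R=down(np.pi/2+YAW); T=np.array([488,360,0.])
tgt=np.array([488,360,128.])-R@np.array([-.3,-8.5,137]); print(tgt)
plan([((735,120,235),down(np.pi/2+YAW,.15),4),(tgt+[20,-90,80],down(np.pi/2+YAW),4),(tgt+[0,0,40],R,4),(tgt,R,2)])
E
```

```text
20.125 [729.344 106.617 158.482] [ 0.089 -0.676 -1.986] [-0.046  0.493  0.043]
tool-frame err (z=depth) [  0.173  -0.143 -42.334]
[624.58  370.728 119.5  ]
[3, -17, -8, 0.05, 0, 0, 3, -18, -7, 0.05, 0.001, 0, 3, -18, -5, 0.051, 0, 0.001, 4, -18, -5, 0.05, 0.001, 0, 42, 6, 21, 0.038, 0, 0, 42, 7, 20, 0.037, 0, 0, 42, 7, 20, 0.038, 0, 0, 41, 8, 20, 0.037, 0, 0] 8
[23, 10, 3, 0, 0, 0, 23, 10, 3, 0, 0, 0, 23, 10, 4, 0, 0, 0, 22, 10, 3, 0, 0, 0, 0, 20, 0, 0, 0, 0, 0, 20, 0, 0, 0, 0] 6
end [624.8 370.4 119.4]
```

View pics/w21.png

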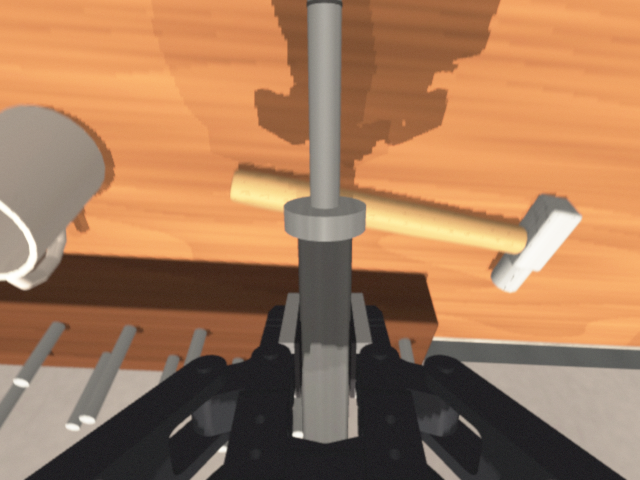

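send_rows --increments '[3,-17,-8,0.05,0,0,3,-18,-7,0.05,0.001,0,3,-18,-5,0.051,0,0.001,4,-18,-5,0.05,0.001,0,42,6,21,0.038,0,0,42,7,20,0.037,0,0,42,7,20,0.038,0,0,41,8,20,0.037,0,0]'

```text
clock: 21.18
tool_pos: [641.1, 281.7, 197.9]
tool_rot: [-0.48, -0.518, 0.52, 0.481]
ft_force: [1.3, 0.5, -2.4]
finger_gap: 0.199
```

send_rows --increments '[23,10,3,0,0,0,23,10,3,0,0,0,23,10,4,0,0,0,22,10,3,0,0,0,0,20,0,0,0,0,0,20,0,0,0,0,0,0,0,0,0,0,0,0,0,0,0,0]'

```text
clock: 22.18
tool_pos: [622.9, 369.8, 118.9]
tool_rot: [-0.481, -0.518, 0.519, 0.481]
ft_force: [0.4, -0.1, -2.6]
finger_gap: 0.196
```

```bash
python3 - <<'E'
from h import *
np.set_printoptions(precision=3,suppress=True)
c=snap("wrist","w22"); st=c["st"]; R=Ro.from_quat(st["tool_rot"]).as_matrix();print(st["clock"],st["tool_pos"],st["ft_force"],st["dq"],st["finger_gap"]); print("tip",st["tool_pos"]+R@[-.3,-8.5,137],R)
for n in ("scene","top"): s=snap(n,n+"2")
E
```

```text
22.175 [622.898 369.843 118.914] [ 0.394 -0.059 -2.605] [-0.004 -0.011 -0.002 -0.005 -0.001  0.    -0.002] 0.19630345851608297
tip [486.312 359.248 127.477] [[-0.075 -0.    -0.997]
 [ 0.997 -0.    -0.075]
 [-0.    -1.     0.   ]]
```

View pics/w22.png

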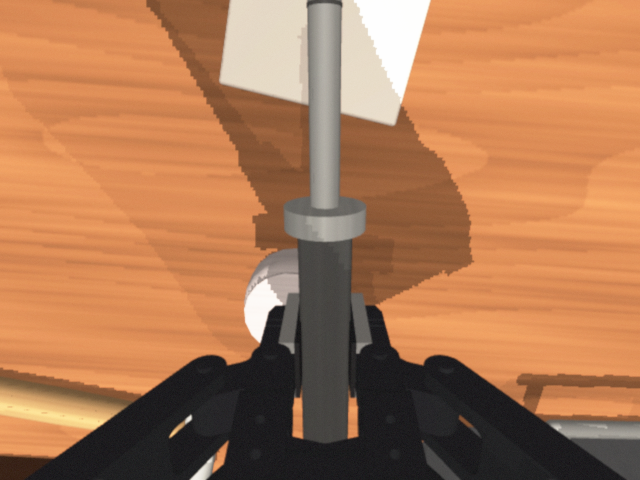

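View pics/scene2.png

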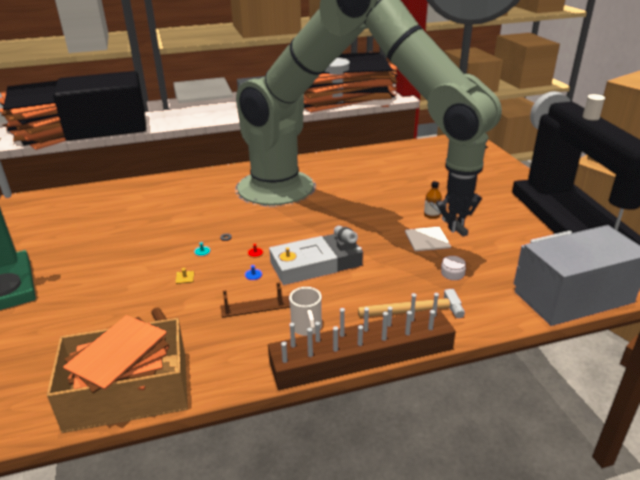

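View pics/top2.png

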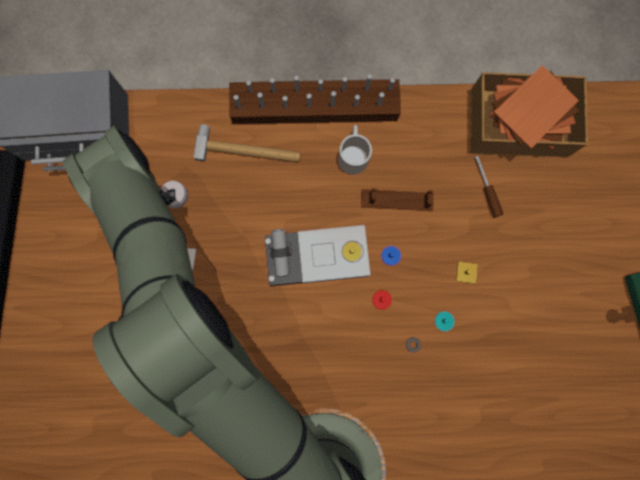

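send_rows --increments '[0,0,0,0,0,0,0,0,0,0,0,0,0,0,0,0,0,0,0,0,0,0,0,0]'

```text
clock: 22.82
tool_pos: [622.4, 370.2, 118.5]
tool_rot: [-0.48, -0.518, 0.519, 0.481]
ft_force: [0.1, 0.3, -2.4]
finger_gap: 0.195
```

```bash
python3 - <<'E'
from h import *
st=telemetry.observe(); print(st["tool_pos"],st["ft_force"],abs(st["dq"]).max(),st["finger_gap"]); print(workorder.hand_in())
E
```

```text
[622.36588691 370.24031222 118.46452783] [ 0.06093073  0.31740825 -2.41344407] 0.0007915397736398158 0.19482857154402244
the job is handed in; nothing more can be done
None
```

I completed every step and handed the job in at 22.8 s; the hand-in reported no verdict.

**What I did**
- **Blank:** The round brass blank is in the round cavity and released. The wrist camera showed it flat and level with the rim, and the top camera confirmed it is still there at the end.
- **Rod:** It went into the guide tube without touching the sides until the collar met the rim. There was about 15 N of push and no gap visible. I then drew it out about 42 mm clear of the mouth.
- **Final hold:** The rod is held level with its tip at about (486, 359, 127) mm, 1–2 mm from the tile's measured centre at (488, 360). The arm is still, the only force is the rod's weight (about 2.4 N), and the gripper reads closed on the handle. The other things look unmoved in the last scene and top pictures.

**What disagreed or was not seen**
- The top and wrist cameras disagreed by about 3–4 mm on the cavity's position. The wrist views close up settled it.
- The measured tool position wandered by about 1 mm.
- The disc brushed the cavity wall on the way in (about 6 N, with 13 N when it bottomed).
- The tip is outside the wrist camera's view, so its final position is worked out from the grip.

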